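# Close and lock the sliding lid of a vial box

## Task

Close the vial box: take the blue lid from its parking stand, set it down flat on the box's black loading deck with its nose towards the bay, and let go of it. Then take hold of it again and slide it along the grooves until you feel it come up tight against the hidden spring buffer, back it off about 9 mm, and press the yellow lock pin all the way down so that it drops into the keeper and locks the lid. Leave the loose vials and the ointment tube where they are.

Things in the scene. Friction and masses are not known exactly. Their poses are not given: they have to be found in the camera images.
- vial_box: White and grey vial box fixed to the worktop, 84 (x) x 286 (y) x 70 (z) mm, origin at worktop height. The lid slides along box +y. y = -150 to 32 mm: black loading deck, 50 mm wide, flat top at z = 50 mm, fingers have room beside it. y = 32 to 100: open bay with vials. y = 84 to 134: hood that hides the spring buffer; the lid's nose meets it somewhere from y = 95 to 115 mm.
- deck_mid (a point): Point on the deck's top under the lid's middle when the lid is set down (box y = -72, z = 50 mm); the nose is then at y = 8 mm, short of the groove lips. A slot in the deck's middle, y = -42 to 8 mm and 16 mm wide, holds the black keeper strip, sunk 2.5 mm, with one hole 15 mm long; strip and buffer shift together by up to 10 mm along y from box to box. Axes as the box.
- lid_mid (a point): Centre of the blue lid's plate, half-way up its thickness. Plate 64 (x) x 160 (y) x 8 (z) mm, 0.16 kg; nose at +y, tab at the -y end. It starts flat on the parking stand, underside 16 mm above the worktop, with its tab end between the stand's walls. Grasp it across its 64 mm width near the middle.
- lid_tab (a point): Middle of the lid's upright tab, 74 mm behind the lid's centre (lid -y), 17 mm above the plate's centre; the tab is 32 (x) x 10 (y) mm and rises 26 mm above the plate's top. Grasp it across its 10 mm. Lid axes.
- pin_head (a point): Top centre of the lock pin's yellow head, diameter 17 mm, on the lid's centre line 32 mm behind the lid's centre, standing 15.5 mm above the plate's top when up. Its 8 mm steel pin goes down through the lid.
- pin (a joint): Travel of the lock pin in m: 0 up, 0.0095 fully down (locked). It moves against a friction of 2 N and stays where left. Over the solid keeper strip it stops at about 0.004; only over the keeper hole (3.5 mm of play either way) does it go all the way.
- buffer (a joint): How far the hidden spring buffer is pushed in by the lid's nose, m: 0 untouched, at most 0.005. It pushes back with 4 N at first touch and 4 N more per mm; sliding friction before that is mostly under 4 N. The keeper hole is exactly under the pin when the lid is 9 mm short of first touch.
- stand: Fixed aluminium parking stand, 84 x 178 x 62 mm, origin on the worktop under the parked lid's centre. A bar 40 mm wide and 16 mm high carries the lid along y; walls 62 mm high stand round the lid's tab on three sides (y = -94 to -62 mm, x beyond +-36 mm), so the tab cannot be gripped there.
- red_vial: Loose glass vial with red cap, 21 x 21 x 38 mm, standing; origin at its underside. Leave alone.
- blue_vial: Loose glass vial with blue cap, 21 x 21 x 38 mm, standing; origin at its underside. Leave alone.
- the_tube: Small loose ointment tube, 21 x 64 x 13 mm, lying; origin at its underside. Leave alone.
- bay_mouth (a point): Where the side grooves begin (box y = 14, z = 50 mm, middle of the box). Grooves 69 mm wide and 11 mm high take the lid's edges. Funnel horns (y = -13 to 16 mm, 80 mm or more apart at the open end, top at z = 62 mm) lead in. The groove lips start at y = 24 mm, leave 54 mm open between them, top at z = 66 mm. Axes as the box.

How it is judged:
By the outcome, as a careful person would: the job done as asked, in the order asked, and still so for the second after the job is handed in, with the robot touching nothing.
It also fails if it takes over 54 s, if anything falls off the work surface, if the arm or the gripper's body presses on something with over 40 N, if the wrist force passes 120 N, or if a joint passes its speed limit or range.

## Robot

A 6-joint arm with a two-finger parallel gripper is mounted at the origin on a cart in front of the work surface, level with it; the furniture and walls round the work are solid. World frame = base frame: x ahead of the robot, y to its left, z up, the work surface at z = 0. Lengths are in m, angles in rad, forces in N, time in s.
With the tool pointing down it reaches from about 0.35 to 0.85 m from the base axis. Payload 8.1 kg.
Tool frame: the origin (TCP) lies between the finger pads; the fingertips stand 25 mm ahead of it and the grasp point (between the pads) lies 6 mm ahead of it (robot.tip_extent is the distance from the TCP to the fingertips, in m); z points along the fingers, y is the direction in which the jaws open and shut (so a half turn about z gives the same grasp; the last joint's range is limited). The gripper opens to 93 mm and grips with 3 to 60 N. Pads are 15 mm wide; open, the fingers measure 128 mm over their backs; the gripper's body (75 mm by 188 mm) begins 65 mm behind the grasp point.
Start: joints at [-1.431, 0.13, 1.488, -0, 1.523, -0.085], TCP at [0.134, -0.585, 0.217] pointing down, gripper open.
Joint ranges: [-2.96, 2.96], [-0.89, 2.26], [0.02, 2.5], [-1.34, 4.48], [0, 2.73], [-2.66, 2.66]. Speed limits (rad/s): [2.39, 2.39, 2.79, 3.14, 3.14, 3.14].

## Interface

Orientations are given as a rotation vector (axis times angle).
In Python, from plant import robot gives the robot as it stands.
- The arm moves only by the tool drive_tool, never from a script. Its argument "increments" is a list of rows, each a list of 7 numbers: the closure, from 0 (fully open) to 1 (shut), then the shift along the world's x, y, z in units of 25 mm (1.0 is 25 mm), then the turn, a rotation vector about the world's x, y, z in rad. In form: [[gripper, dx, dy, dz, rx, ry, rz], ...]. A call has 1 to 20 rows; each row is the pose to reach, as a shift and turn from the pose commanded when the call began; what a row does not reach only later rows make up. A row lasts 1/12 s, in which the tool goes at most 41.7 mm and 7.16 degrees, less where a joint would pass 70% of its speed; a pose out of reach is approached as far as the arm can. A call with a gripper value outside its range is refused whole. The fingers move at their own pace and stop on an object; "squeeze" is the grip in N (left out, the last holds). Time passes only in rows, so rows that repeat a pose let the fingers close. It gives the time, the measured TCP pose, the force and the opening at its end, in the units of the state.
- robot.read_state(): the state, without advancing time (a new reading comes with each control period).
- robot.read_camera(name): name is "side" or "top"; returns a dict with "image" (384x512x3 uint8, red, green, blue), "fx", "fy", "cx", "cy" (pixels), "T" (4x4, takes a point from camera to world coordinates). Camera axes: x right, y down, z forward; pixel columns grow to the right and rows downward; lengths in m; the calibration is good to about 2 mm. A picture is of the moment at which its call begins. There is no depth.
- robot.close_job(): hands the job in, once; it reports no verdict.
The state is a dict: "t": time; "q": joint angles; "dq": joint speeds; "joint_torque": joint torques, N m; "tool_pos": TCP position; "orientation": TCP orientation; "force": force on the tool from outside, world axes, zero at the start; "wrist_torque": the same for the moment, N m; "opening": finger opening in m.
Only numpy, scipy, OpenCV 4.12 (cv2) and the standard library are available. Lean on these libraries where they do the work, as an engineer would, in place of code of your own. Each camera call takes 0.05 s, during which the arm holds its last target.

## Working session

There is one attempt and no reset: what is moved stays moved. The work goes in short steps, Python scripts to look and compute and a tool call to move; the robot and the scene stay as the last step left them, time stands still between calls to the robot, and variables do not carry over. Pictures are saved under pics/ and viewed, and the job is handed in when it is done.

Besides the shell and the picture viewer there is one more tool, called after "Call:" as name(argument=value, ...), one argument or row to a line, values as JSON. drive_tool: Moves the arm, as the interface text tells. Its arguments: {"type":"object","properties":{"increments":{"type":"array"},"squeeze":{"type":"number"}},"required":["increments"]}

```bash
ls; mkdir -p pics; python3 - <<'E'
from plant import robot
import cv2
for n in("side","top"):
    c=robot.read_camera(n); cv2.imwrite(f"pics/{n}0.png",c["image"][...,::-1]); print(n,c["fx"],c["fy"],c["cx"],c["cy"]);print(c["T"].round(4) if hasattr(c["T"],'round') else c["T"])
s=robot.read_state();print(s, robot.tip_extent)
E
```

```text
pics
side 379.7173825980698 379.7173825980698 257.1337191293163 189.1627275094248
[[-0.7762 -0.4195  0.4706 -0.0125]
 [-0.6303  0.5293 -0.5679  0.5488]
 [-0.0109 -0.7375 -0.6752  0.7508]
 [ 0.      0.      0.      1.    ]]
top 469.44276957735167 469.44276957735167 259.82663435205757 187.94742061568328
[[ 0.0224 -0.9853  0.1691  0.213 ]
 [-0.9997 -0.0213  0.0081 -0.0584]
 [-0.0044 -0.1693 -0.9856  1.4444]
 [ 0.      0.      0.      1.    ]]
{'t': 0.1, 'q': array([-1.43139791e+00,  1.31119904e-01,  1.48916951e+00,  1.87905607e-06,
        1.52302712e+00, -8.54198041e-02]), 'dq': array([ 1.82295633e-04, -2.19164131e-04, -1.48442830e-03,  3.15162269e-06,
       -5.95048760e-04, -1.26885327e-03]), 'joint_torque': array([-2.57375204e-04, -5.61343610e+01, -4.93100095e+01,  7.69166811e-02,
        2.90964375e-02, -5.04995853e-05]), 'tool_pos': array([ 0.13369453, -0.58437189,  0.21647238]), 'orientation': array([-3.12005285e+00, -3.52206941e-01,  7.00892168e-05]), 'force': array([-0.12655925,  0.60908767,  0.66683651]), 'wrist_torque': array([0.02794572, 0.01150898, 0.02518253]), 'opening': 0.09330310697271575} 0.025
```

View pics/side0.png

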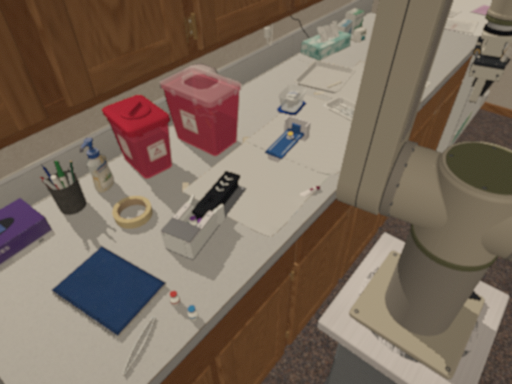

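View pics/top0.png

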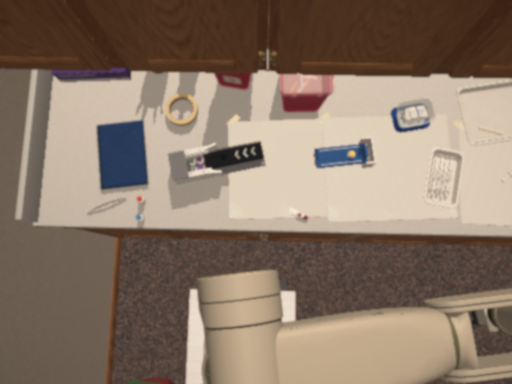

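```bash
python3 - <<'E'
import cv2
t=cv2.imread("pics/top0.png"); s=cv2.imread("pics/side0.png")
cv2.imwrite("pics/t_box.png",cv2.resize(t[130:190,160:280],None,fx=6,fy=6,interpolation=cv2.INTER_CUBIC))
cv2.imwrite("pics/t_lid.png",cv2.resize(t[130:180,300:390],None,fx=8,fy=8,interpolation=cv2.INTER_CUBIC))
cv2.imwrite("pics/s_box.png",cv2.resize(s[165:260,155:250],None,fx=6,fy=6,interpolation=cv2.INTER_CUBIC))
cv2.imwrite("pics/s_lid.png",cv2.resize(s[110:170,250:330],None,fx=8,fy=8,interpolation=cv2.INTER_CUBIC))
E
```

```text
(no output)
```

View pics/t_box.png

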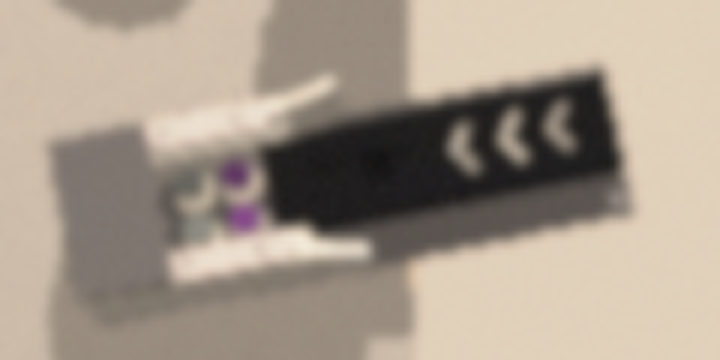

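View pics/t_lid.png

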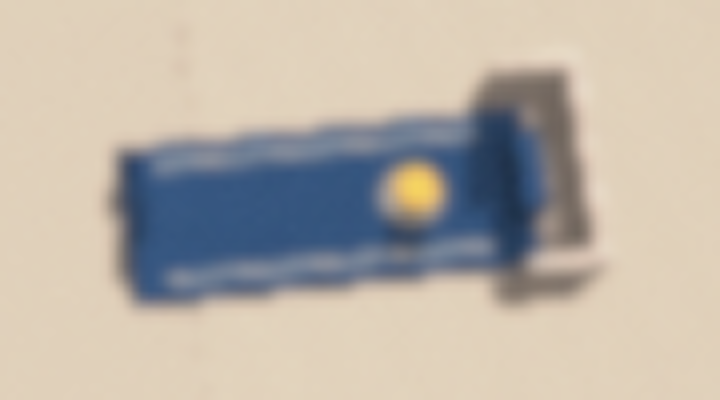

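View pics/s_box.png

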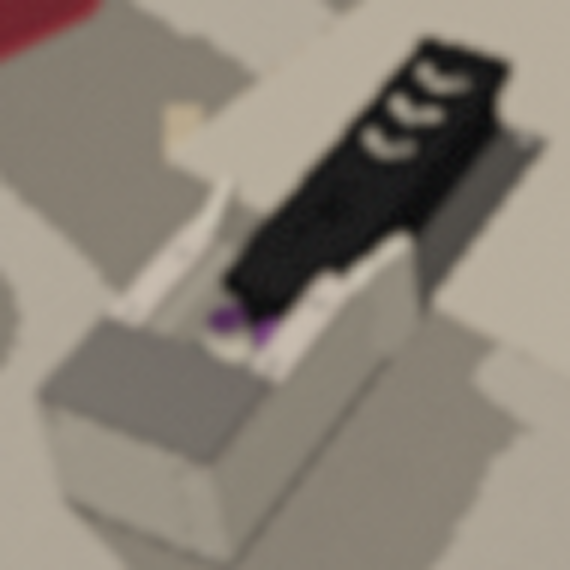

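View pics/s_lid.png

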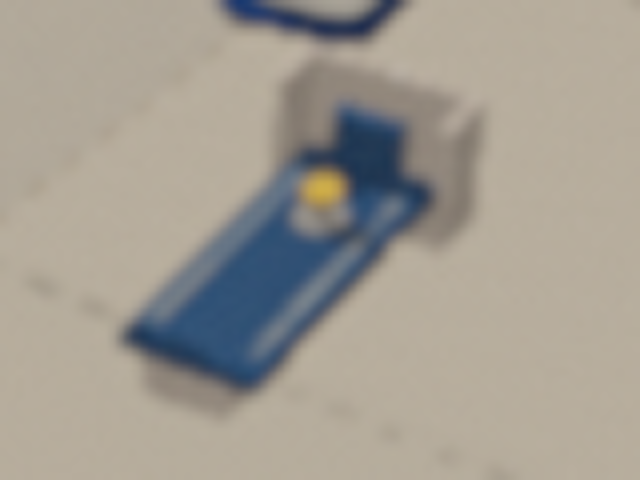

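```bash
cat > h.py <<'E'
import numpy as np, cv2
from scipy.optimize import least_squares
CAM={"side":(379.7174,257.1337,189.1627),"top":(469.4428,259.8266,187.9474)}
from plant import robot
T={}
def cams():
    return {n:(lambda c:(c["fx"],c["cx"],c["cy"],np.array(c["T"]),c["image"]))(robot.read_camera(n)) for n in("side","top")}
def proj(c,P):
    P=np.atleast_2d(P); p=(P-c[3][:3,3])@c[3][:3,:3]
    return np.c_[c[0]*p[:,0]/p[:,2]+c[1],c[0]*p[:,1]/p[:,2]+c[2]]
def place(pose,P):
    x,y,a=pose; P=np.atleast_2d(np.array(P,float))/1000
    R=np.array([[np.cos(a),-np.sin(a),0],[np.sin(a),np.cos(a),0],[0,0,1]])
    return P@R.T+[x,y,0]
def uz(p,u0,v0,f): p=np.array(p,float); return (p+.5)/f-.5+[u0,v0]
def fit(C,obs,x0):
    fun=lambda x:np.concatenate([(proj(C[n],place(x,P))-q).ravel() for n,P,q in obs])
    return least_squares(fun,x0,loss='soft_l1')
E
cat > m.py <<'E'
from h import *
C=cams()
tb=lambda p:uz(p,160,130,6); sb=lambda p:uz(p,155,165,6); tl=lambda p:uz(p,300,130,8); sl=lambda p:uz(p,250,110,8)
box=[("top",[[25,-150,50],[-25,-150,50],[42,134,70],[42,84,70],[-42,84,70]],tb([(603,68),(618,172),(50,140),(145,125),(172,285)])),
("side",[[25,-150,50],[-25,-150,50],[42,134,70],[-42,134,70],[-42,84,70],[42,84,70],[-42,134,0]],sb([(425,38),(510,68),(42,398),(212,465),(272,385),(105,318),(235,562)]))]
lid=[("top",[[32,80,24],[-32,80,24],[0,-32,39.5]],tl([(122,150),(140,303),(413,183)])),
("side",[[32,80,24],[-32,80,24],[-32,-80,24],[32,-80,24],[0,-32,39.5]],sl([(122,333),(250,380),(432,190),(300,153),(325,187)]))]
for nm,obs,x0 in(("box",box,[.45,.1,.1]),("lid",lid,[.5,-.25,.1])):
    r=fit(C,obs,x0); print(nm,r.x.round(4),np.degrees(r.x[2])); print(r.fun.reshape(-1,2).round(1).tolist())
    for k in (0,1):
        print(obs[k][0],fit(C,[obs[k]],x0).x.round(4))
    if nm=="box":bx=r.x
    else: lx=r.x
out=[]
def draw(n,img,loops,pose,u0,v0,f):
    for L in loops:
        q=(proj(C[n],place(pose,L))-[u0,v0]+.5)*f-.5
        cv2.polylines(img,[np.round(q).astype(int)],True,(0,255,0),1)
BL=[[[25,-150,50],[-25,-150,50],[-25,32,50],[25,32,50]],[[42,134,70],[42,84,70],[-42,84,70],[-42,134,70]],[[42,134,0],[-42,134,0],[-42,134,70],[42,134,70]]]
LL=[[[32,80,24],[-32,80,24],[-32,-80,24],[32,-80,24]],[[32,80,16],[-32,80,16],[-32,-80,16],[32,-80,16]],[[8.5*np.cos(t),-32+8.5*np.sin(t),39.5] for t in np.linspace(0,6.2,16)],[[16,-69,50],[-16,-69,50],[-16,-79,50],[16,-79,50]]]
for n,pose,L,u0,v0,w,h,f in(("top",bx,BL,160,130,120,60,6),("side",bx,BL,155,165,95,95,6),("top",lx,LL,300,130,90,50,8),("side",lx,LL,250,110,80,60,8)):
    im=cv2.resize(cv2.cvtColor(C[n][4],cv2.COLOR_RGB2BGR)[v0:v0+h,u0:u0+w],None,fx=f,fy=f,interpolation=cv2.INTER_CUBIC)
    draw(n,im,L,pose,u0,v0,f); out.append(im)
W=max(o.shape[1] for o in out)
a=np.zeros((400+480,720+0,3),np.uint8)
cv2.imwrite("pics/ov_b1.png",out[0]);cv2.imwrite("pics/ov_b2.png",out[1]);cv2.imwrite("pics/ov_l1.png",out[2]);cv2.imwrite("pics/ov_l2.png",out[3])
E
python3 m.py
```

```text
box [0.5391 0.0946 0.2312] 13.24771938013622
[[0.4, 0.3], [1.3, -1.5], [-0.9, 0.2], [-0.4, -0.7], [0.2, -0.6], [0.1, -0.3], [1.3, -0.6], [-1.5, 0.4], [-0.1, 1.0], [1.5, -0.4], [0.3, -0.1], [-0.1, 3.4]]
top [0.5375 0.0948 0.2256]
side [0.5406 0.0941 0.2354]
lid [ 0.5673 -0.2964  0.1405] 8.048571505803665
[[-0.8, -0.7], [-0.2, 0.2], [1.0, -0.3], [-0.8, 0.6], [1.0, 0.9], [0.8, -0.5], [0.4, -1.1], [-0.6, 0.3]]
top [ 0.5665 -0.2965  0.1406]
side [ 0.5685 -0.2968  0.1328]
```

View pics/ov_b1.png

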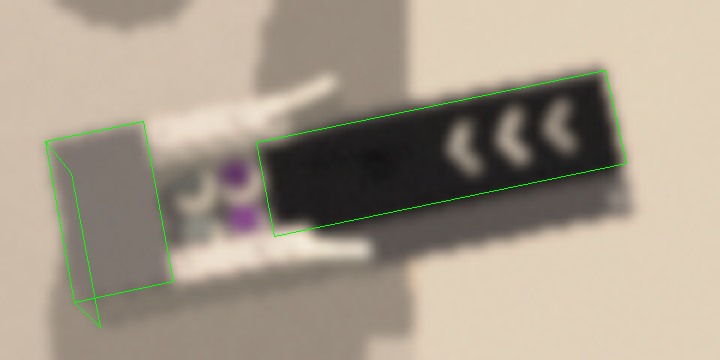

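View pics/ov_b2.png

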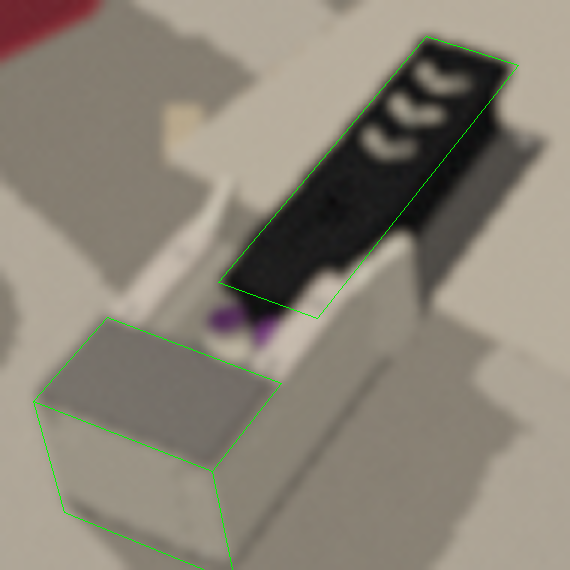

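View pics/ov_l1.png

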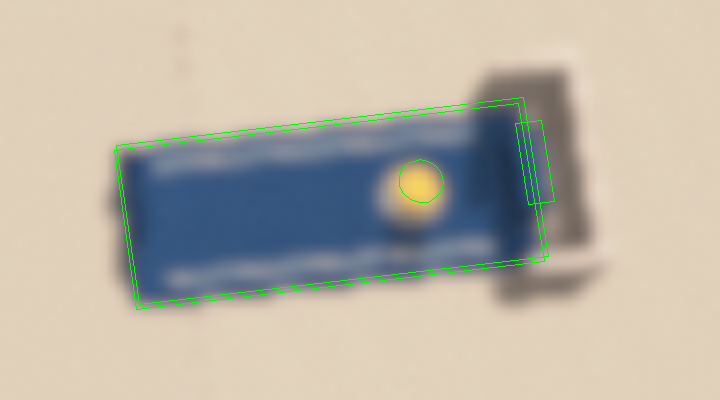

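View pics/ov_l2.png

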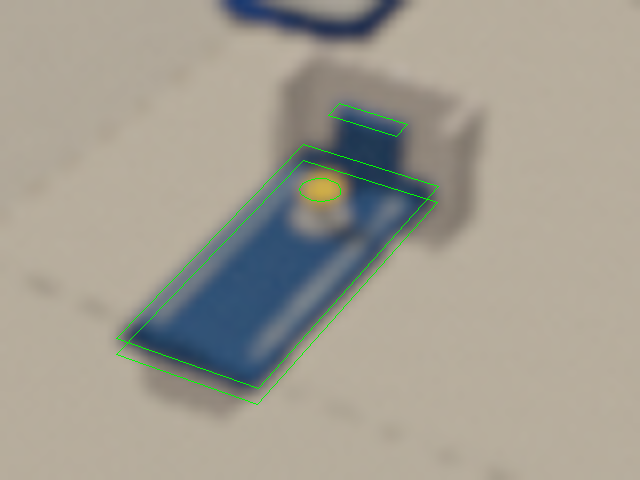

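```bash
cat > icp.py <<'E'
from h import *
from scipy.ndimage import map_coordinates, gaussian_filter
def icp(C,edges,x0,n=25,rng=2.5,verbose=1):
    # edges: (cam,P0,P1)
    x=np.array(x0,float)
    G={c:np.stack([gaussian_filter(C[c][4][...,k].astype(float),.5) for k in range(3)]) for c in C}
    for it in range(n):
        obs=[]
        r=rng if it<10 else 1.8
        for e,(c,a,b) in enumerate(edges):
            P=np.array([np.array(a)+(np.array(b)-np.array(a))*t for t in np.linspace(.08,.92,15)],float)
            q=proj(C[c],place(x,P)); d=q[-1]-q[0]; nn=np.array([-d[1],d[0]])/np.hypot(*d)
            s=np.arange(-r,r+.01,.1)
            S=q[:,None,:]+s[None,:,None]*nn
            prof=np.mean([[map_coordinates(g,[S[i,:,1],S[i,:,0]],order=3) for g in G[c]] for i in range(len(q))],axis=0) if False else None
            V=np.array([map_coordinates(g,[S[...,1].ravel(),S[...,0].ravel()],order=3).reshape(S.shape[:2]) for g in G[c]])
            g=np.abs(np.gradient(V,.1,axis=2)).sum(0)
            w=g*np.exp(-(s/r)**2/2)
            k=w.argmax(1); str_=g[np.arange(len(k)),k]
            obs.append((c,P,nn,q,s[k],e,np.minimum(1,str_/60)))
        def fun(y,raw=False):
            R=[]
            for c,P,nn,q,off,e,w in obs:
                pp=proj(C[c],place(y,P)); rr=((pp-q)@nn-off)
                R.append(rr if raw else rr*w)
            return R if raw else np.concatenate(R)
        x=least_squares(fun,x,loss='soft_l1',f_scale=.4).x
    if verbose:
        for (c,P,nn,q,off,e,w),rr in zip(obs,fun(x,True)): print(c,edges[e][1:],"res med %.2f w %.2f"%(np.median(rr),w.mean()))
    return x
def rect(x,y0,y1,z): return [[x,y1,z],[-x,y1,z],[-x,y0,z],[x,y0,z]]
BE=[("top",[25,-150,50],[25,-20,50]),("top",[25,-150,50],[-25,-150,50]),("top",[42,134,70],[42,84,70]),("top",[42,134,70],[-42,134,70]),("top",[42,84,70],[-42,84,70]),
("side",[25,-150,50],[25,10,50]),("side",[25,-150,50],[-25,-150,50]),("side",[42,134,70],[42,84,70]),("side",[42,134,70],[-42,134,70]),("side",[-42,134,70],[-42,84,70])]
def LE(z): return [("top",[32,80,z+4],[32,-60,z+4]),("top",[-32,80,z-4],[-32,-60,z-4]),("top",[32,80,z-4],[-32,80,z-4]),
("side",[32,80,z+4],[32,-60,z+4]),("side",[-32,80,z-4],[-32,-60,z-4]),("side",[32,80,z-4],[-32,80,z-4])]
if __name__=="__main__":
    C=cams()
    for nm,E,x0 in(("box",BE,[.539,.0945,.231]),("lid",LE(20),[.567,-.2965,.1405])):
        print(nm)
        for sel in ("both","top","side"):
            EE=[e for e in E if sel=="both" or e[0]==sel]
            x=icp(C,EE,x0,verbose=sel=="both"); print(sel,x.round(4),np.degrees(x[2]).round(2))
E
python3 icp.py
```

```text
box
top ([25, -150, 50], [25, -20, 50]) res med -0.20 w 1.00
top ([25, -150, 50], [-25, -150, 50]) res med -0.40 w 1.00
top ([42, 134, 70], [42, 84, 70]) res med -0.40 w 1.00
top ([42, 134, 70], [-42, 134, 70]) res med 0.10 w 0.93
top ([42, 84, 70], [-42, 84, 70]) res med 0.10 w 0.63
side ([25, -150, 50], [25, 10, 50]) res med 0.10 w 1.00
side ([25, -150, 50], [-25, -150, 50]) res med 0.00 w 1.00
side ([42, 134, 70], [42, 84, 70]) res med 0.30 w 0.99
side ([42, 134, 70], [-42, 134, 70]) res med 0.40 w 0.73
side ([-42, 134, 70], [-42, 84, 70]) res med 0.00 w 0.51
both [0.5398 0.0951 0.229 ] 13.12
top [0.5392 0.0956 0.239 ] 13.7
side [0.54   0.0944 0.2221] 12.73
lid
top ([32, 80, 24], [32, -60, 24]) res med -0.50 w 1.00
top ([-32, 80, 16], [-32, -60, 16]) res med -0.10 w 1.00
top ([32, 80, 16], [-32, 80, 16]) res med -0.41 w 1.00
side ([32, 80, 24], [32, -60, 24]) res med 0.20 w 1.00
side ([-32, 80, 16], [-32, -60, 16]) res med 0.70 w 1.00
side ([32, 80, 16], [-32, 80, 16]) res med 0.80 w 1.00
both [ 0.5669 -0.2963  0.128 ] 7.33
top [ 0.5654 -0.2942  0.1282] 7.35
side [ 0.5698 -0.3016  0.1238] 7.1
```

Call:
drive_tool(
  increments=[
    [0,1,0.7,0,0,0,0.1],
    [0,2,1.4,0,0,0,0.2],
    [0,3.2,2.1,0,0,0,0.3],
    [0,4.4,2.9,0,0,0,0.4],
    [0,5.6,3.7,0,0,0,0.5],
    [0,6.8,4.5,0,0,0,0.6],
    [0,8,5.3,-0.2,0,0,0.7],
    [0,9.2,6.1,-0.4,0,0,0.8],
    [0,10.4,6.9,-0.7,0,0,0.9],
    [0,11.6,7.7,-1,0,0,1.0],
    [0,12.8,8.5,-1.3,0,0,1.1],
    [0,14,9.3,-1.6,0,0,1.2],
    [0,15.2,10.1,-1.9,0,0,1.3],
    [0,16.2,10.8,-2.2,0,0,1.38],
    [0,17,11.3,-2.5,0,0,1.44],
    [0,17.33,11.5,-2.66,0,0,1.475],
    [0,17.33,11.5,-2.66,0,0,1.475],
    [0,17.33,11.5,-2.66,0,0,1.475],
  ],
)

```text
t: 1.8
tool_pos: [0.5665, -0.2975, 0.1505]
orientation: [-2.074, -2.358, 0.001]
force: [-0.1, -0.1, 0.6]
opening: 0.0935
```

```bash
cat >> h.py <<'E'
from scipy.spatial.transform import Rotation as Ro
def st():
    s=robot.read_state(); R=Ro.from_rotvec(s["orientation"]).as_matrix()
    print("t %.2f"%s["t"],"pos",s["tool_pos"].round(4),"yaw_y %.2f"%np.degrees(np.arctan2(R[1,1],R[0,1])),"z",R[:,2].round(4),"F",s["force"].round(2),"M",s["wrist_torque"].round(2),"open %.4f"%s["opening"])
    return s
def pic(n,cam,u0=0,v0=0,w=512,h=384,f=1):
    c=robot.read_camera(cam)["image"][...,::-1][v0:v0+h,u0:u0+w]
    cv2.imwrite(f"pics/{n}.png",cv2.resize(c,None,fx=f,fy=f,interpolation=cv2.INTER_CUBIC))
E
python3 - <<'E'
from h import *
s=st(); print(s["q"].round(3))
pic("a1","side",200,60,180,135,4); pic("a1t","top",280,100,130,100,6)
E
```

```text
t 1.80 pos [ 0.5665 -0.2975  0.1505] yaw_y 7.35 z [-1.2e-03  1.0e-04 -1.0e+00] F [-0.06 -0.06  0.63] M [-0.04 -0.12  0.01] open 0.0935
[-5.630e-01  2.750e-01  1.446e+00 -1.000e-03  1.421e+00 -6.910e-01]
```

View pics/a1.png

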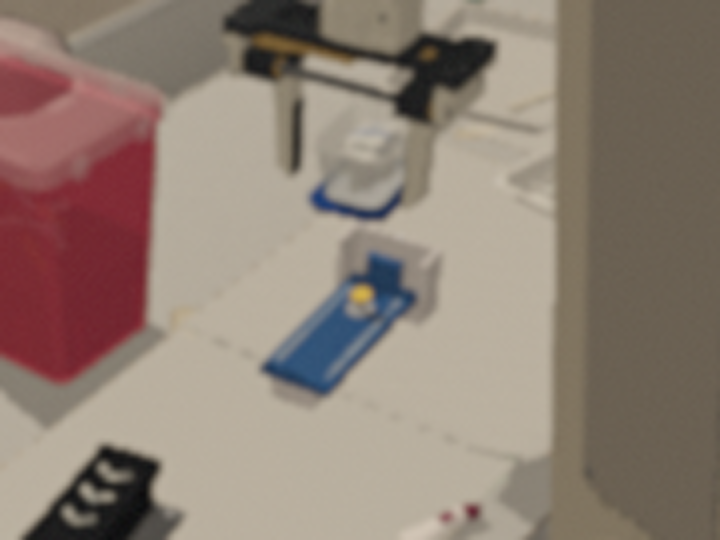

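View pics/a1t.png

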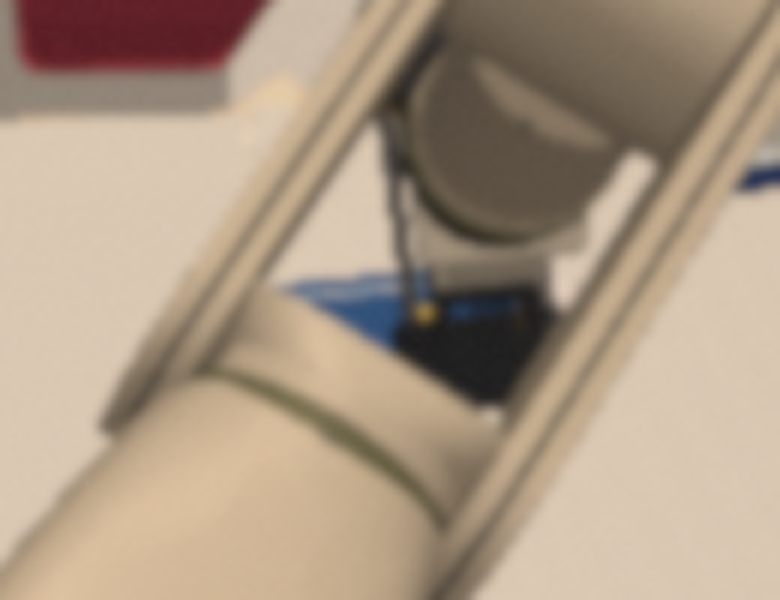

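Call:
drive_tool(
  increments=[
    [0,0,0,-0.6,0,0,0],
    [0,0,0,-1.4,0,0,0],
    [0,0,0,-2.2,0,0,0],
    [0,0,0,-3.0,0,0,0],
    [0,0,0,-3.7,0,0,0],
    [0,0,0,-4.2,0,0,0],
    [0,0,0,-4.5,0,0,0],
    [0,0,0,-4.74,0,0,0],
    [0,0,0,-4.74,0,0,0],
    [0.3,0,0,-4.74,0,0,0],
    [0.3,0,0,-4.74,0,0,0],
    [0.4,0,0,-4.74,0,0,0],
    [0.5,0,0,-4.74,0,0,0],
    [0.6,0,0,-4.74,0,0,0],
    [0.7,0,0,-4.74,0,0,0],
    [0.7,0,0,-4.74,0,0,0],
  ],
  squeeze=20,
)

```text
t: 3.23
tool_pos: [0.5671, -0.2974, 0.0326]
orientation: [2.073, 2.36, 0.0]
force: [-0.3, -0.3, 0.1]
opening: 0.0512
```

```bash
python3 - <<'E'
from h import *
s=st()
pic("a2","side",200,60,180,135,4)
E
```

```text
t 3.23 pos [ 0.5671 -0.2974  0.0326] yaw_y 7.39 z [ 2.e-04 -2.e-04 -1.e+00] F [-0.28 -0.29  0.09] M [-0.04 -0.11 -0.02] open 0.0512
```

View pics/a2.png

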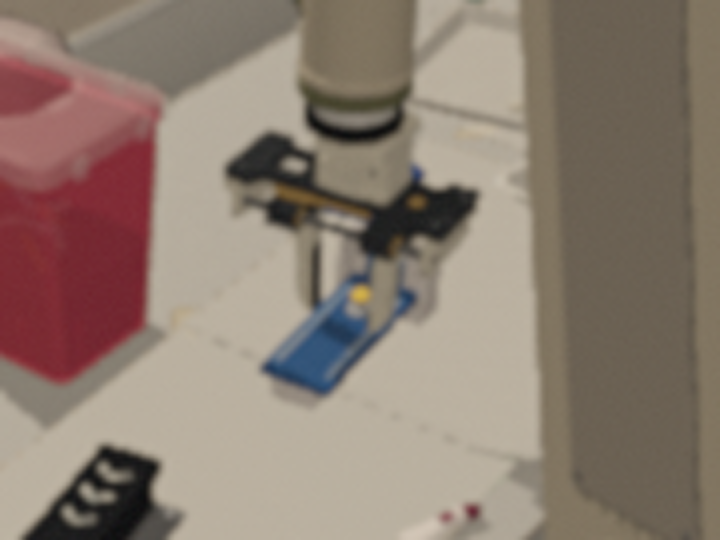

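```bash
python3 - <<'E'
from h import *
C=cams(); s=st(); R=Ro.from_rotvec(s["orientation"]).as_matrix()
im=cv2.resize(C["side"][4][60:195,200:380,::-1],None,fx=4,fy=4,interpolation=cv2.INTER_CUBIC)
for w,col in((s["opening"]/2,(0,255,0)),(-s["opening"]/2,(0,0,255))):
  for z in(.025,.006,-.04):
    p=s["tool_pos"]+R@np.array([0,w,z]); q=(proj(C["side"],p)[0]-[200,60]+.5)*4; cv2.circle(im,tuple(q.astype(int)),3,col,-1); print(p.round(3),q.round())
x=(.567,-.2965,.128)
for z in(16,24):
    q=(proj(C["side"],place(x,[[32,80,z],[-32,80,z],[-32,-80,z],[32,-80,z]]))-[200,60]+.5)*4
    cv2.polylines(im,[q.astype(int)],True,(255,255,0),1)
cv2.imwrite("pics/a3.png",im)
E
```

```text
t 3.38 pos [ 0.567  -0.2974  0.0324] yaw_y 7.39 z [-1.e-04  1.e-04 -1.e+00] F [-0.35  0.7  -0.34] M [-0.05 -0.1  -0.01] open 0.0389
[ 0.586 -0.295  0.007] [321. 339.]
[ 0.586 -0.295  0.026] [322. 320.]
[ 0.586 -0.295  0.072] [323. 273.]
[ 0.548 -0.3    0.007] [362. 353.]
[ 0.548 -0.3    0.026] [363. 334.]
[ 0.548 -0.3    0.072] [366. 287.]
```

View pics/a3.png

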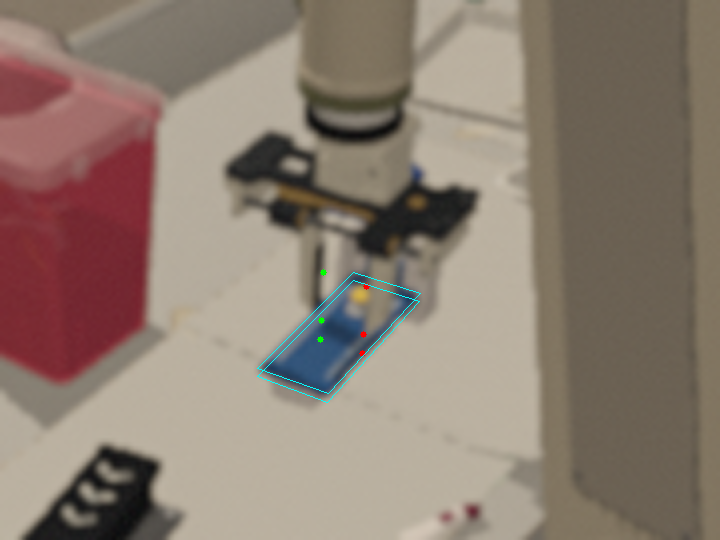

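```bash
python3 - <<'E'
from h import *
s=st()
pic("a4","side",250,85,70,80,7)
s=st()
E
```

```text
t 3.38 pos [ 0.567  -0.2974  0.0324] yaw_y 7.39 z [-1.e-04  1.e-04 -1.e+00] F [-0.35  0.7  -0.34] M [-0.05 -0.1  -0.01] open 0.0389
t 3.43 pos [ 0.567  -0.2974  0.0324] yaw_y 7.39 z [-1.e-04  1.e-04 -1.e+00] F [-0.48 -0.63 -0.54] M [ 0.02 -0.07  0.02] open 0.0349
```

View pics/a4.png

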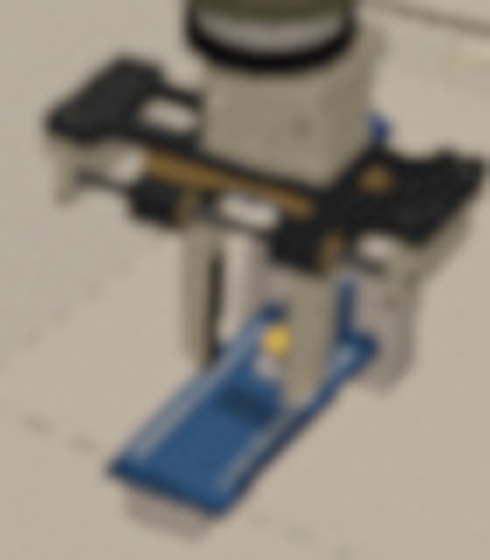

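```bash
python3 - <<'E'
from h import *
C=cams(); s=st()
for nm,px in(("right",(303,400)),("left",(205,362))):
    q=np.array(px)/7+[250,85]-.5
    d=C["side"][3][:3,:3]@np.array([(q[0]-C["side"][1])/C["side"][0],(q[1]-C["side"][2])/C["side"][0],1]); o=C["side"][3][:3,3]
    for z in(.007,.026,.04,.05,.06): 
        p=o+d*(z-o[2])/d[2]; print(nm,z,p.round(3), "rel along jaw %.3f, lid y %.3f"%((p[:2]-s["tool_pos"][:2])@[.992,.129],(p[:2]-s["tool_pos"][:2])@[-.129,.992]))
E
```

```text
t 3.53 pos [ 0.567  -0.2974  0.0324] yaw_y 7.39 z [-1.e-04  0.e+00 -1.e+00] F [-0.47  1.    0.75] M [-0.02 -0.11  0.02] open 0.0292
right 0.007 [ 0.561 -0.334  0.007] rel along jaw -0.011, lid y -0.036
right 0.026 [ 0.546 -0.312  0.026] rel along jaw -0.022, lid y -0.012
right 0.04 [ 0.536 -0.295  0.04 ] rel along jaw -0.031, lid y 0.006
right 0.05 [ 0.528 -0.283  0.05 ] rel along jaw -0.037, lid y 0.019
right 0.06 [ 0.52  -0.271  0.06 ] rel along jaw -0.043, lid y 0.032
left 0.007 [ 0.617 -0.331  0.007] rel along jaw 0.045, lid y -0.040
left 0.026 [ 0.601 -0.308  0.026] rel along jaw 0.032, lid y -0.015
left 0.04 [ 0.589 -0.292  0.04 ] rel along jaw 0.023, lid y 0.003
left 0.05 [ 0.581 -0.28   0.05 ] rel along jaw 0.016, lid y 0.015
left 0.06 [ 0.572 -0.268  0.06 ] rel along jaw 0.009, lid y 0.028
```

```bash
python3 - <<'E'
from h import *
C=cams(); s=st()
# a1 : tool at .5665 -.2975 .1505 ; finger center at jaw +-(.0467+.008)
for w in(.055,-.055):
  for z in(.1255,.145,.155,.165):
    p=np.array([.5665,-.2975,z])+w*np.array([.992,.129,0]); print(w,z,((proj(C["side"],p)[0]-[200,60]+.5)*4).round())
E
```

```text
t 3.63 pos [ 0.567  -0.2974  0.0324] yaw_y 7.39 z [-0.  0. -1.] F [-0.8  -0.76 -0.28] M [-0.05 -0.15 -0.02] open 0.0281
0.055 0.1255 [286. 203.]
0.055 0.145 [287. 181.]
0.055 0.155 [287. 170.]
0.055 0.165 [287. 158.]
-0.055 0.1255 [412. 242.]
-0.055 0.145 [414. 219.]
-0.055 0.155 [414. 208.]
-0.055 0.165 [415. 196.]
```

Call:
drive_tool(
  increments=[
    [0,0,0,0,0,0,0],
    [0,0,0,0,0,0,0],
    [0,0,0,0,0,0,0],
    [0,0,0,0,0,0,0],
    [0,0,0,0,0,0,0],
    [0,0,0,0,0,0,0],
    [0,0,0,0,0,0,0],
    [0,0,0,0,0,0,0],
  ],
)

```text
t: 4.3
tool_pos: [0.567, -0.2974, 0.0324]
orientation: [-2.074, -2.36, 0.0]
force: [0.9, 0.1, -0.3]
opening: 0.0773
```

```bash
python3 - <<'E'
from h import *
C=cams(); s=st()
pic("a5","side",240,75,90,90,7)
pic("a5t","top",300,120,100,75,8)
R=Ro.from_rotvec(s["orientation"]).as_matrix()
for w in(.055,-.055):
  for dz in(0,.03):
    p=s["tool_pos"]+R@np.array([0,w,.025])+[0,0,dz]; print(w,dz,((proj(C["side"],p)[0]-[240,75]+.5)*7).round(),((proj(C["top"],p)[0]-[300,120]+.5)*8).round())
    p=s["tool_pos"]+R@np.array([0,w,.006-.065])+[0,0,dz]; print(" bodybottom",w,dz,((proj(C["side"],p)[0]-[240,75]+.5)*7).round(),((proj(C["top"],p)[0]-[300,120]+.5)*8).round())
E
```

```text
t 4.40 pos [ 0.567  -0.2974  0.0325] yaw_y 7.39 z [ 0.  0. -1.] F [ 0.14  0.28 -0.3 ] M [-0.02 -0.08  0.03] open 0.0851
0.055 0 [217. 466.] [309. 157.]
 bodybottom 0.055 0 [219. 315.] [345.  95.]
0.055 0.03 [218. 414.] [321. 136.]
 bodybottom 0.055 0.03 [220. 258.] [359.  72.]
-0.055 0 [422. 537.] [347. 428.]
 bodybottom -0.055 0 [434. 384.] [385. 382.]
-0.055 0.03 [426. 484.] [360. 412.]
 bodybottom -0.055 0.03 [439. 326.] [400. 365.]
```

View pics/a5.png

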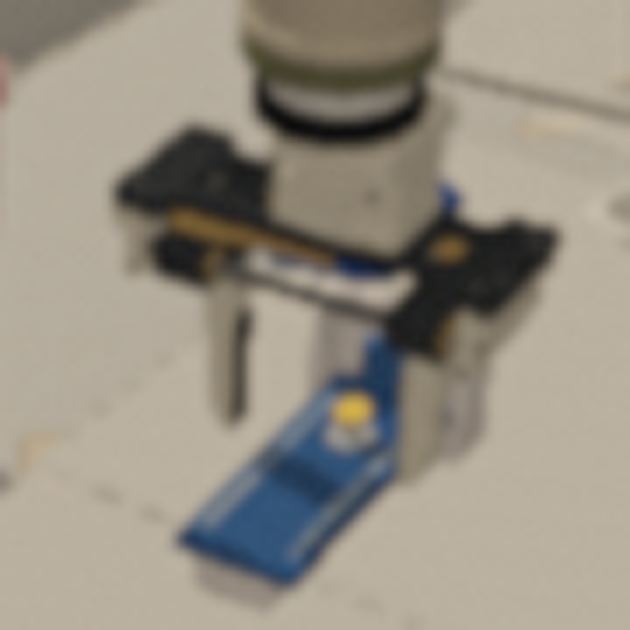

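View pics/a5t.png

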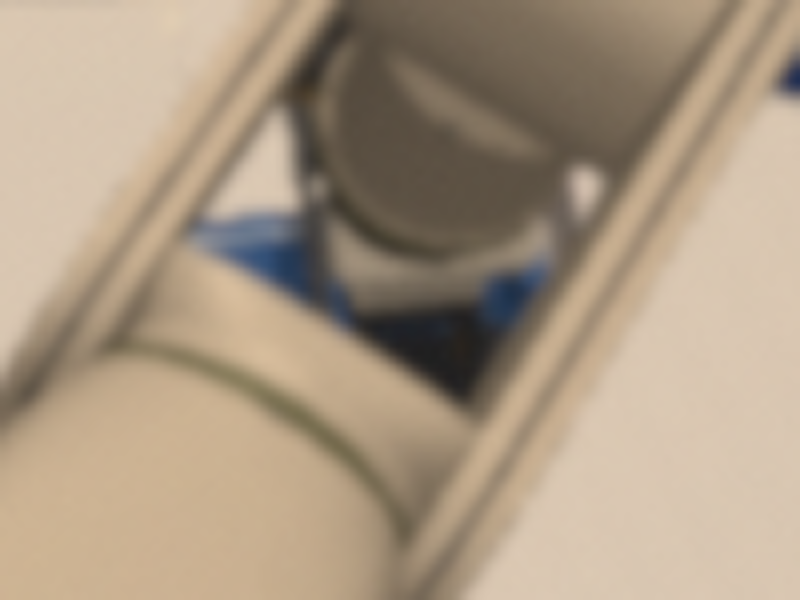

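Call:
drive_tool(
  increments=[
    [0,0,0,-0.2,0,0,0],
    [0,0,0,-0.4,0,0,0],
    [0,0,0,-0.6,0,0,0],
    [0,0,0,-0.8,0,0,0],
    [0,0,0,-0.95,0,0,0],
    [0,0,0,-1.04,0,0,0],
    [0,0,0,-1.1,0,0,0],
    [0,0,0,-1.1,0,0,0],
  ],
)

```text
t: 5.17
tool_pos: [0.5668, -0.2973, 0.0044]
orientation: [-2.073, -2.359, 0.0]
force: [-0.1, 0.0, -0.6]
opening: 0.093
```

```bash
python3 - <<'E'
from h import *
C=cams(); s=st()
pic("a6","side",240,75,90,90,7)
R=Ro.from_rotvec(s["orientation"]).as_matrix()
for w in(.055,-.055):
  for dz in(.03,):
    p=s["tool_pos"]+R@np.array([0,w,.025])+[0,0,dz]; print(w,dz,p,((proj(C["side"],p)[0]-[240,75]+.5)*7).round())
E
```

```text
t 5.27 pos [ 0.5671 -0.2974  0.0051] yaw_y 7.39 z [ 2.e-04 -1.e-04 -1.e+00] F [ 0.12 -0.38  0.84] M [-0.08 -0.11  0.03] open 0.0930
0.055 0.03 [ 0.6216935  -0.29036728  0.01006601] [217. 461.]
-0.055 0.03 [ 0.51260754 -0.30451838  0.01004886] [422. 532.]
```

View pics/a6.png

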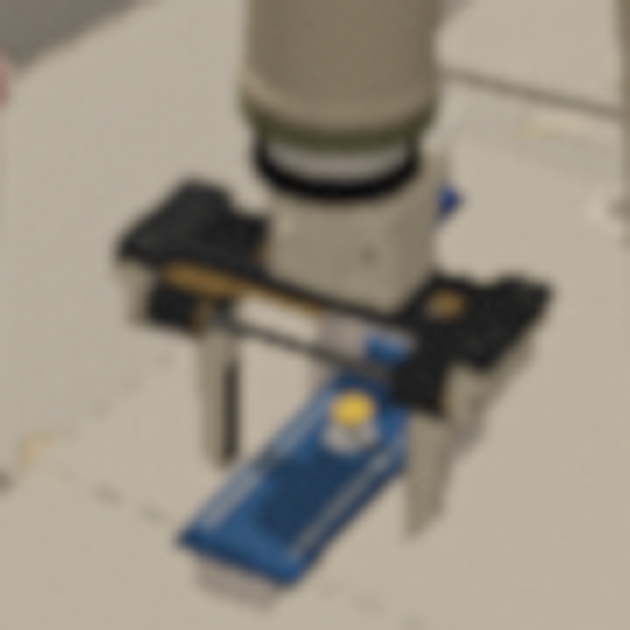

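Call:
drive_tool(
  increments=[
    [0.2,0,0,0,0,0,0],
    [0.25,0,0,0,0,0,0],
    [0.3,0,0,0,0,0,0],
    [0.35,0,0,0,0,0,0],
    [0.4,0,0,0,0,0,0],
    [0.5,0,0,0,0,0,0],
    [0.6,0,0,0,0,0,0],
    [0.6,0,0,0,0,0,0],
    [0.6,0,0,0,0,0,0],
    [0.6,0,0,0,0,0,0],
  ],
  squeeze=25,
)

```text
t: 6.15
tool_pos: [0.5671, -0.2974, 0.005]
orientation: [2.074, 2.36, 0.0]
force: [-0.2, -0.4, 1.1]
opening: 0.0636
```

```bash
python3 - <<'E'
from h import *
st()
E
```

```text
t 6.15 pos [ 0.5671 -0.2974  0.005 ] yaw_y 7.39 z [ 1.e-04 -1.e-04 -1.e+00] F [-0.21 -0.38  1.13] M [-0.03 -0.16 -0.01] open 0.0636
```

Call:
drive_tool(
  increments=[
    [0.7,0,0,0.2,0,0,0],
    [0.7,0,0,0.5,0,0,0],
    [0.7,0,0,0.9,0,0,0],
    [0.7,0,0,1.4,0,0,0],
    [0.7,0,0,1.9,0,0,0],
    [0.7,0,0,2.4,0,0,0],
    [0.7,0,0,2.9,0,0,0],
    [0.7,0,0,3.4,0,0,0],
    [0.7,0,0,3.8,0,0,0],
    [0.7,0,0,4,0,0,0],
    [0.7,0,0,4,0,0,0],
  ],
)

```text
t: 7.07
tool_pos: [0.568, -0.298, 0.1071]
orientation: [2.072, 2.358, 0.001]
force: [-0.5, 0.2, -1.5]
opening: 0.0636
```

```bash
python3 - <<'E'
from h import *
st(); pic("a7","side",220,55,110,110,6)
E
```

```text
t 7.07 pos [ 0.568  -0.298   0.1071] yaw_y 7.39 z [ 0.0025 -0.0015 -1.    ] F [-0.52  0.21 -1.54] M [-0.01 -0.1   0.06] open 0.0636
```

View pics/a7.png

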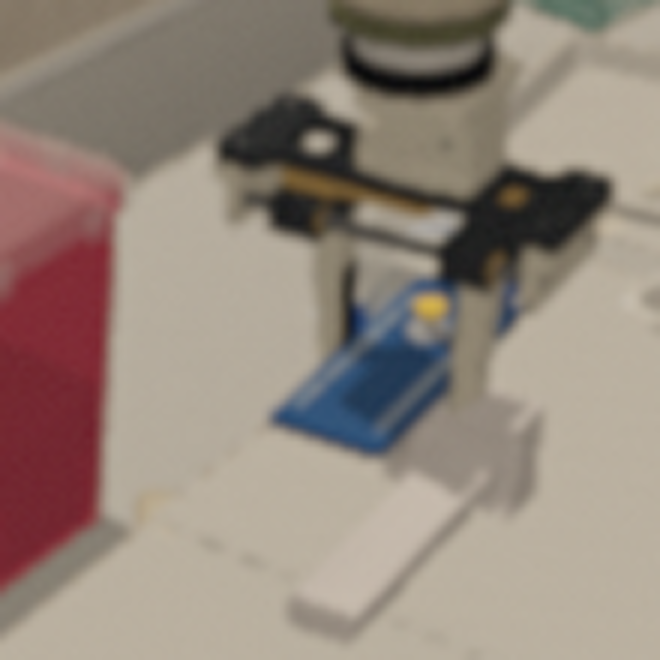

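```bash
python3 - <<'E'
from h import *
C=cams()
for n,q,z in(("side",(209,153),0),("side",(180,146),0),("top",(331,96),.0),("top",(282,110),.0),("top",(282,110),.15),("top",(327,110),.0)):
    c=C[n]; d=c[3][:3,:3]@np.array([(q[0]-c[1])/c[0],(q[1]-c[2])/c[0],1]); o=c[3][:3,3]
    print(n,q,(o+d*(z-o[2])/d[2]).round(3))
E
```

```text
side (209, 153) [ 0.745 -0.121  0.   ]
side (180, 146) [ 0.849 -0.088  0.   ]
top (331, 96) [ 0.767 -0.27   0.   ]
top (282, 110) [ 0.716 -0.112  0.   ]
top (282, 110) [ 0.664 -0.107  0.15 ]
top (327, 110) [ 0.719 -0.257  0.   ]
```

Call:
drive_tool(
  increments=[
    [0.7,-0.4,0.4,0,0,0,0],
    [0.7,-0.9,1.0,0,0,0,0],
    [0.7,-1.4,1.7,0,0,0,0],
    [0.7,-1.9,2.5,0,0,0,0],
    [0.7,-2.2,3.4,0,0,0,0.01],
    [0.7,-2.4,4.4,0,0,0,0.02],
    [0.7,-2.4,5.4,0,0,0,0.03],
    [0.7,-2.4,6.4,0,0,0,0.04],
    [0.7,-2.4,7.4,0,0,0,0.05],
    [0.7,-2.3,8.4,0,0,0,0.06],
    [0.7,-2.0,9.4,0,0,0,0.07],
    [0.7,-1.6,10.4,0,0,0,0.08],
    [0.7,-1.2,11.3,0,0,0,0.09],
    [0.7,-0.8,12,0,0,0,0.1],
    [0.7,-0.55,12.5,0,0,0,0.1],
    [0.7,-0.42,12.8,0,0,0,0.1],
    [0.7,-0.42,12.86,0,0,0,0.1],
    [0.7,-0.42,12.86,0,0,0,0.1],
  ],
)

```text
t: 8.72
tool_pos: [0.556, 0.024, 0.1044]
orientation: [-1.952, -2.46, 0.002]
force: [1.1, 0.4, -2.6]
opening: 0.064
```

```bash
python3 - <<'E'
from h import *
st(); pic("b1","side",140,60,120,140,5);pic("b1t","top",160,100,140,100,5)
E
```

```text
t 8.72 pos [0.556  0.024  0.1044] yaw_y 13.14 z [-1.2e-03 -3.0e-04 -1.0e+00] F [ 1.08  0.35 -2.57] M [-0.05 -0.13  0.02] open 0.0640
```

View pics/b1.png

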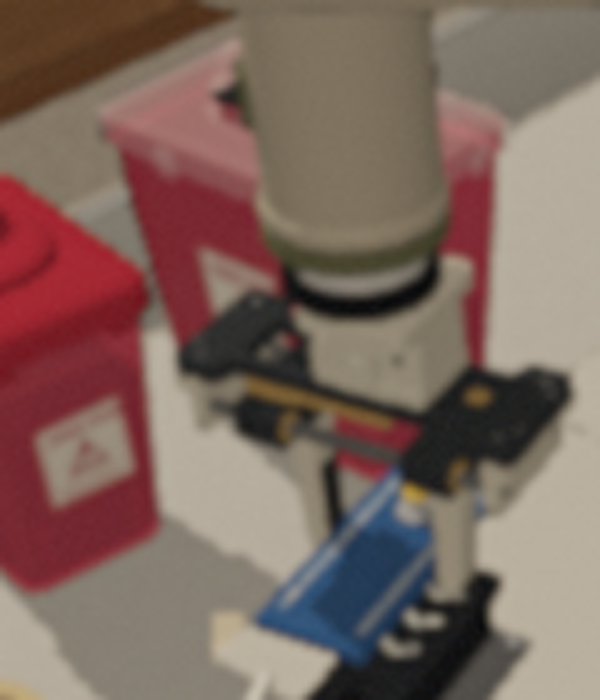

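View pics/b1t.png

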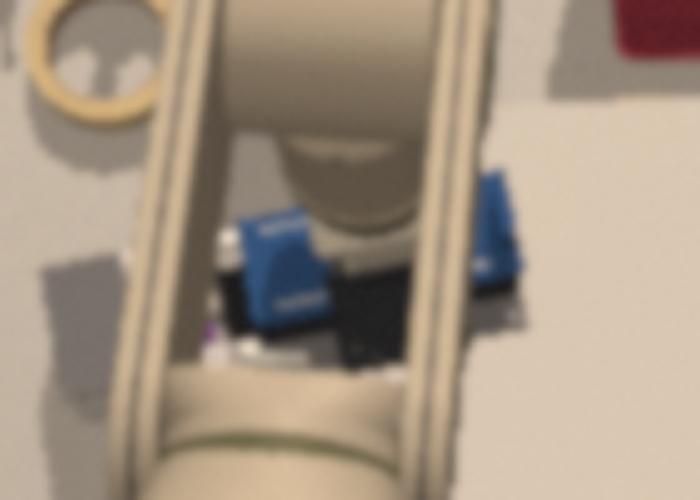

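```bash
cat > ov.py <<'E'
from icp import *
def overlay(C,name,pose,z,bx=(.5398,.0951,.229)):
    for n,(u0,v0,w,h,f) in dict(top=(160,110,130,90,6),side=(140,120,120,130,5)).items():
        im=cv2.resize(C[n][4][v0:v0+h,u0:u0+w,::-1],None,fx=f,fy=f,interpolation=cv2.INTER_CUBIC)
        def dl(P,pose,c): cv2.polylines(im,[np.round((proj(C[n],place(pose,P))-[u0,v0]+.5)*f-.5).astype(int)],True,c,1)
        dl(rect(25,-150,32,50),bx,(0,255,0)); dl(rect(42,84,134,70),bx,(0,255,0))
        for zz in(z-4,z+4): dl(rect(32,-80,80,zz),pose,(0,255,255))
        dl([[8.5*np.cos(t),-32+8.5*np.sin(t),z+19.5] for t in np.linspace(0,6.2,16)],pose,(0,0,255))
        dl(rect(16,-79,-69,z+30),pose,(255,0,255))
        cv2.imwrite(f"pics/{name}_{n}.png",im)
E
python3 - <<'E'
from ov import *
C=cams(); s=robot.read_state()
overlay(C,"b2",(.556-.001*np.sin(.229),.024+.001,.229),119.4)
E
```

```text
(no output)
```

View pics/b2_top.png

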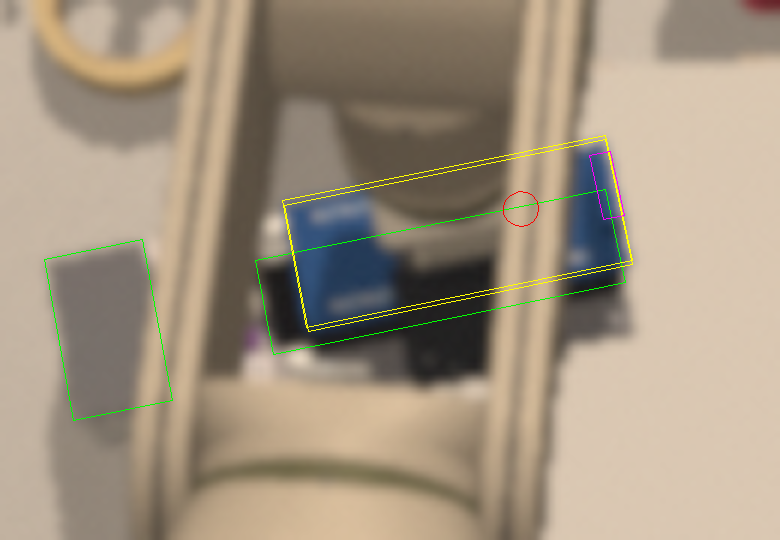

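View pics/b2_side.png

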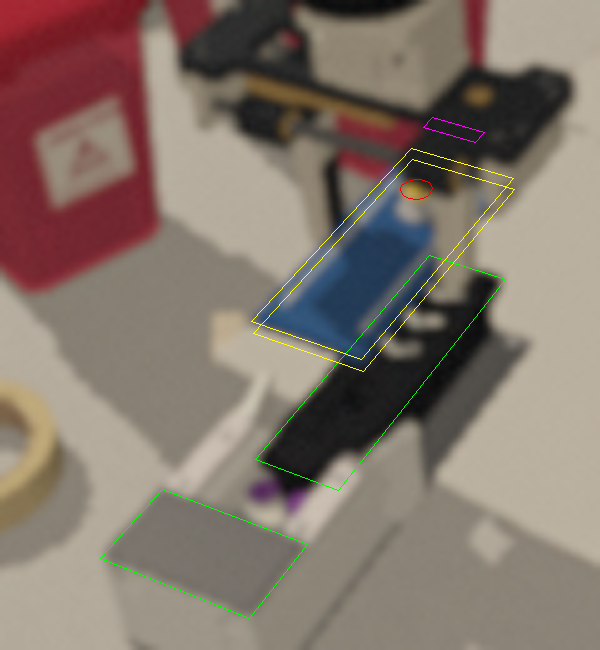

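Call:
drive_tool(
  increments=[
    [0.7,0,0,-0.3,0,0,0],
    [0.7,0,0,-0.7,0,0,0],
    [0.7,0,0,-1.1,0,0,0],
    [0.7,0,0,-1.5,0,0,0],
    [0.7,0,0,-1.8,0,0,0],
    [0.7,0,0,-2.1,0,0,0],
    [0.7,0,0,-2.3,0,0,0],
    [0.7,0,0,-2.42,0,0,0],
    [0.7,0,0,-2.5,0,0,0],
    [0.7,0,0,-2.5,0,0,0],
  ],
)

```text
t: 9.75
tool_pos: [0.5564, 0.0241, 0.0421]
orientation: [-1.953, -2.461, 0.0]
force: [0.6, 0.7, -3.1]
opening: 0.0635
```

```bash
python3 - <<'E'
from ov import *
st();C=cams(); s=robot.read_state()
overlay(C,"b3",(.556-.001*np.sin(.229),.024+.001,.229),20+1000*(s["tool_pos"][2]-.005))
E
```

```text
t 9.75 pos [0.5564 0.0241 0.0421] yaw_y 13.12 z [-3.e-04 -0.e+00 -1.e+00] F [ 0.62  0.72 -3.12] M [ 0.01 -0.09  0.01] open 0.0635
```

View pics/b3_side.png

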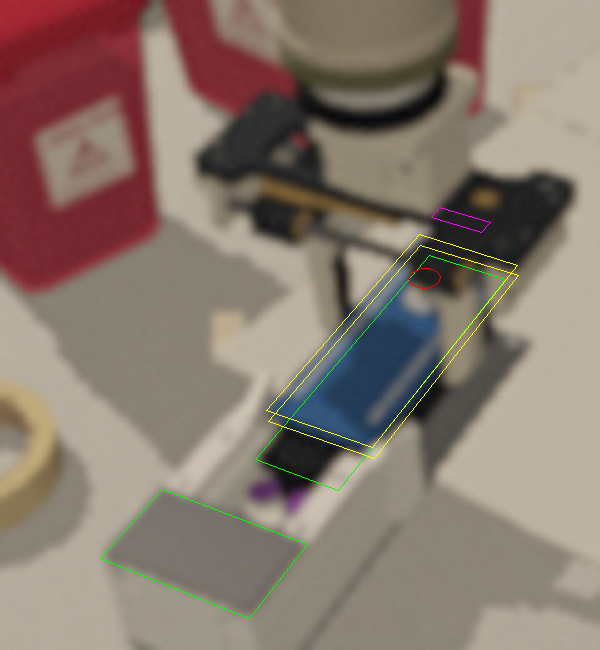

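View pics/b3_top.png

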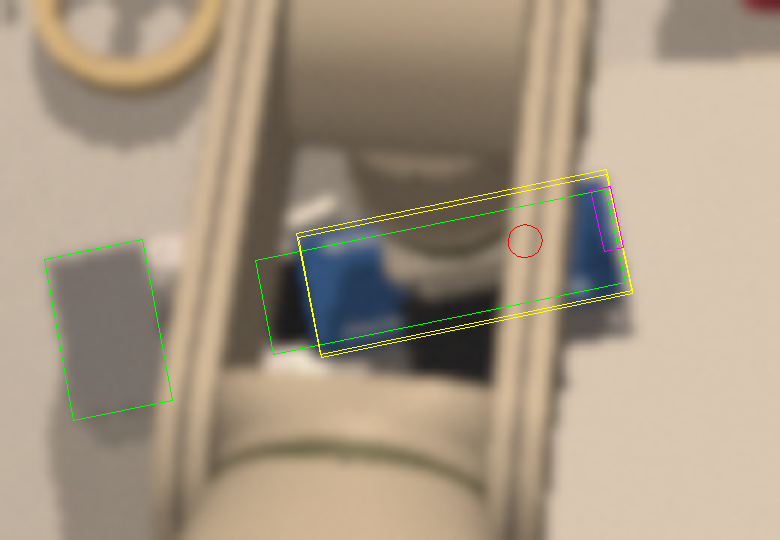

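Call:
drive_tool(
  increments=[
    [0.7,0,0,-0.04,0,0,0],
    [0.7,0,0,-0.07,0,0,0],
    [0.7,0,0,-0.1,0,0,0],
    [0.7,0,0,-0.12,0,0,0],
    [0.7,0,0,-0.12,0,0,0],
    [0.7,0,0,-0.12,0,0,0],
  ],
)

```text
t: 10.35
tool_pos: [0.5565, 0.0241, 0.0394]
orientation: [-1.953, -2.461, 0.0]
force: [1.0, -0.1, -3.1]
opening: 0.0634
```

Call:
drive_tool(
  increments=[
    [0.7,0,0,-0.02,0,0,0],
    [0.7,0,0,-0.04,0,0,0],
    [0.7,0,0,-0.04,0,0,0],
    [0.7,0,0,-0.04,0,0,0],
  ],
)

```text
t: 10.68
tool_pos: [0.5566, 0.0241, 0.039]
orientation: [1.953, 2.461, 0.0]
force: [-3.8, -0.3, 6.0]
opening: 0.0638
```

Call:
drive_tool(
  increments=[
    [0.2,0,0,0.03,0,0,0],
    [0.1,0,0,0.03,0,0,0],
    [0,0,0,0.03,0,0,0],
    [0,0,0,0.03,0,0,0],
    [0,0,0,0.03,0,0,0],
    [0,0,0,0.03,0,0,0],
    [0,0,0,0.03,0,0,0],
  ],
)

```text
t: 11.27
tool_pos: [0.5565, 0.0241, 0.0391]
orientation: [-1.953, -2.461, 0.0]
force: [0.5, 0.2, -0.5]
opening: 0.0931
```

Call:
drive_tool(
  increments=[
    [0,0,0,0.3,0,0,0],
    [0,0,0,0.8,0,0,0],
    [0,0,0,1.4,0,0,0],
    [0,0,0,2.1,0,0,0],
    [0,0,0,2.8,0,0,0],
    [0,0,0,3.4,0,0,0],
    [0,0,0,3.8,0,0,0],
    [0,0,0,4,0,0,0],
  ],
)

```text
t: 11.93
tool_pos: [0.5579, 0.024, 0.1422]
orientation: [1.951, 2.458, 0.004]
force: [0.4, -0.3, 0.5]
opening: 0.0931
```

```bash
python3 - <<'E'
from ov import *
st();C=cams()
overlay(C,"b4",(.5562,.0245,.229),54)
E
```

```text
t 11.93 pos [0.5579 0.024  0.1422] yaw_y 13.12 z [ 3.9e-03 -2.0e-04 -1.0e+00] F [ 0.41 -0.28  0.48] M [-0.05 -0.07 -0.06] open 0.0931
```

View pics/b4_side.png

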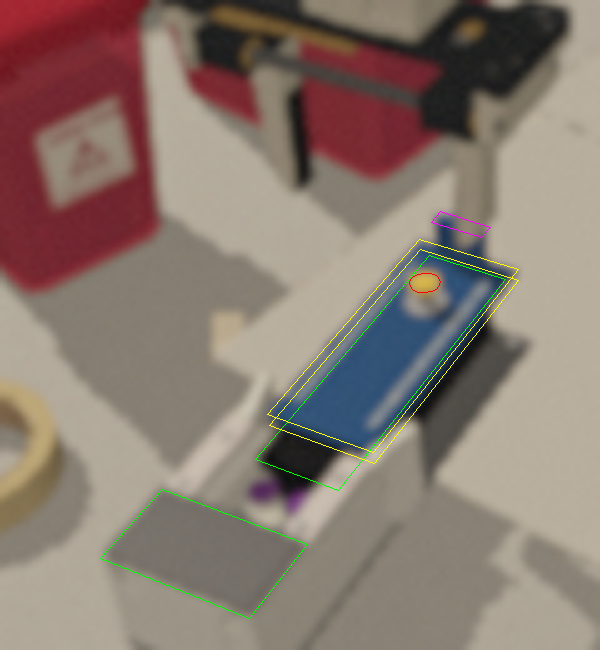

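View pics/b4_top.png

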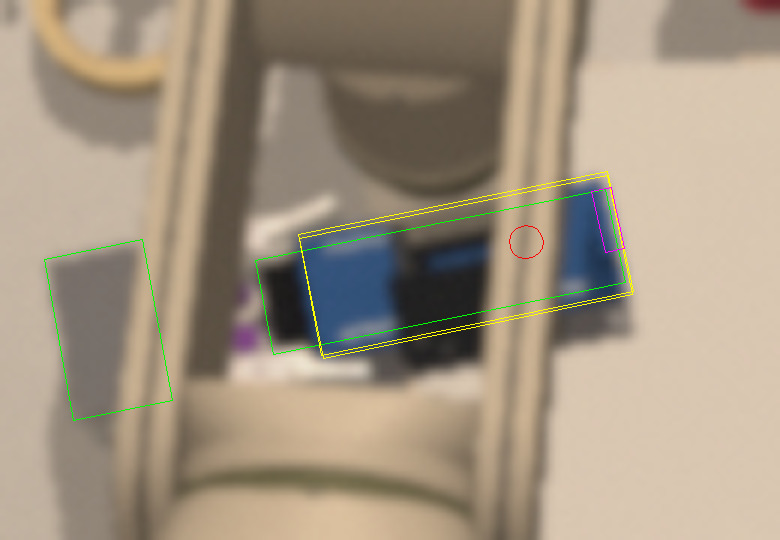

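```bash
python3 - <<'E'
from h import *
s=st(); print(s["q"].round(3))
x=s["tool_pos"]; print((np.array([.5730,-.0476,.078])-[.5565,.0241,.1391])/.025)
E
```

```text
t 12.03 pos [0.5574 0.024  0.1407] yaw_y 13.12 z [ 2.5e-03 -1.0e-04 -1.0e+00] F [-0.2   0.11 -0.27] M [-0.04 -0.07 -0.02] open 0.0929
[-0.049  0.064  1.701  0.     1.374 -0.278]
[ 0.66  -2.868 -2.444]
```

Call:
drive_tool(
  increments=[
    [0.4,0.05,-0.2,0,0,0,-0.1],
    [0.74,0.1,-0.4,0,0,0,-0.21],
    [0.74,0.15,-0.6,0,0,0,-0.32],
    [0.74,0.2,-0.8,0,0,0,-0.43],
    [0.74,0.25,-1.0,0,0,0,-0.54],
    [0.74,0.3,-1.2,0,0,0,-0.65],
    [0.74,0.35,-1.4,0,0,0,-0.76],
    [0.74,0.4,-1.6,0,0,0,-0.87],
    [0.74,0.44,-1.8,-0.1,0,0,-0.98],
    [0.74,0.48,-2.0,-0.3,0,0,-1.09],
    [0.74,0.52,-2.2,-0.5,0,0,-1.2],
    [0.74,0.56,-2.4,-0.7,0,0,-1.3],
    [0.74,0.6,-2.6,-0.9,0,0,-1.4],
    [0.74,0.63,-2.75,-1.1,0,0,-1.48],
    [0.74,0.66,-2.87,-1.25,0,0,-1.54],
    [0.74,0.66,-2.87,-1.36,0,0,-1.57],
    [0.74,0.66,-2.87,-1.36,0,0,-1.57],
    [0.74,0.66,-2.87,-1.36,0,0,-1.57],
  ],
)

```text
t: 13.53
tool_pos: [0.5721, -0.0475, 0.1039]
orientation: [-3.12, -0.362, 0.003]
force: [-1.0, 0.5, -0.5]
opening: 0.0242
```

```bash
cat >> ov.py <<'E'
def tips(C,im,n,u0,v0,f,s,dz=.03):
    R=Ro.from_rotvec(s["orientation"]).as_matrix(); o=s["opening"]/2
    for sg in(1,-1):
        P=[s["tool_pos"]+[0,0,dz]+R@np.array([a,sg*b,.025]) for a,b in((-.0075,o),(.0075,o),(.0075,o+.0175),(-.0075,o+.0175))]
        q=(proj(C[n],np.array(P))-[u0,v0]+.5)*f-.5; cv2.polylines(im,[np.round(q).astype(int)],True,(255,255,0),1)
E
python3 - <<'E'
from ov import *
s=st();C=cams(); print(s["q"].round(2))
overlay(C,"c1",(.5562,.0245,.229),54)
im=cv2.imread("pics/c1_side.png"); tips(C,im,"side",140,120,5,s); cv2.imwrite("pics/c1_side.png",im[:,150:])
E
```

```text
t 13.53 pos [ 0.5721 -0.0475  0.1039] yaw_y -76.77 z [-2.2e-03  4.0e-04 -1.0e+00] F [-1.03  0.46 -0.52] M [0.06 0.04 0.03] open 0.0242
[-0.17  0.14  1.68  0.    1.32  1.17]
```

View pics/c1_side.png

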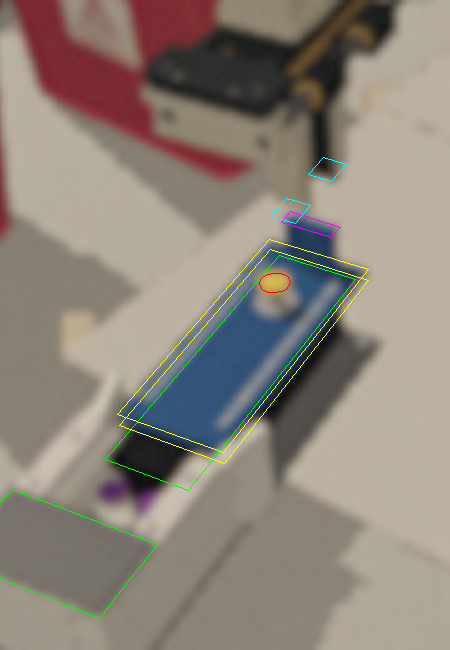

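View pics/c1_top.png

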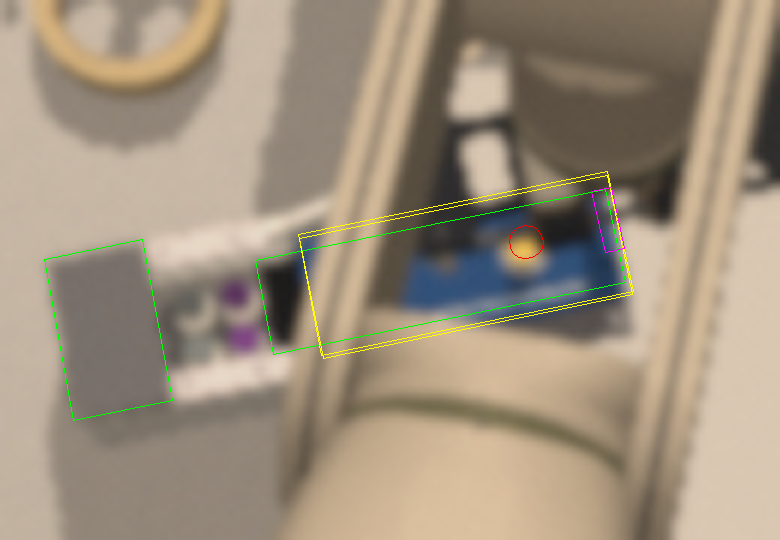

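Call:
drive_tool(
  increments=[
    [0.74,0,0,-0.3,0,0,0],
    [0.74,0,0,-0.6,0,0,0],
    [0.74,0,0,-0.85,0,0,0],
    [0.74,0,0,-1.1,0,0,0],
    [0.74,0,0,-1.3,0,0,0],
    [0.74,0,0,-1.5,0,0,0],
    [0.74,0,0,-1.65,0,0,0],
    [0.74,0,0,-1.75,0,0,0],
    [0.74,0,0,-1.84,0,0,0],
    [0.74,0,0,-1.84,0,0,0],
  ],
)

```text
t: 14.47
tool_pos: [0.5728, -0.0476, 0.0588]
orientation: [-3.121, -0.36, 0.001]
force: [-0.1, 0.1, 0.3]
opening: 0.0241
```

```bash
python3 - <<'E'
from ov import *
s=st();C=cams()
im=cv2.resize(C["side"][4][130:220,180:270,::-1],None,fx=7,fy=7,interpolation=cv2.INTER_CUBIC); tips(C,im,"side",180,130,7,s); cv2.imwrite("pics/c2_side.png",im)
E
```

```text
t 14.47 pos [ 0.5728 -0.0476  0.0588] yaw_y -76.83 z [-4.e-04  0.e+00 -1.e+00] F [-0.08  0.06  0.35] M [-0.04  0.01  0.05] open 0.0241
```

View pics/c2_side.png

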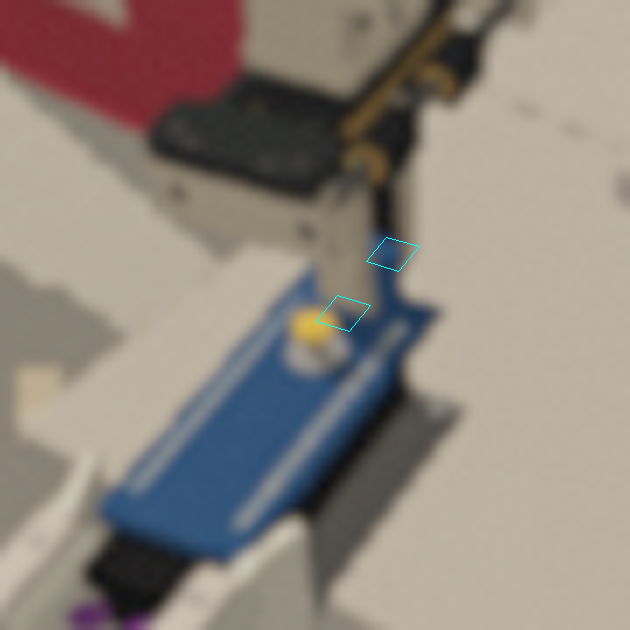

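Call:
drive_tool(
  increments=[
    [0.85,0,0,0,0,0,0],
    [0.9,0,0,0,0,0,0],
    [0.95,0,0,0,0,0,0],
    [1,0,0,0,0,0,0],
    [1,0,0,0,0,0,0],
    [1,0,0,0,0,0,0],
  ],
  squeeze=40,
)

```text
t: 15.07
tool_pos: [0.5732, -0.0475, 0.0595]
orientation: [-3.121, -0.36, -0.001]
force: [-0.9, 1.9, 2.5]
opening: 0.0097
```

```bash
python3 - <<'E'
from ov import *
s=st(); print(s["q"].round(2))
E
```

```text
t 15.07 pos [ 0.5732 -0.0475  0.0595] yaw_y -76.83 z [ 4.e-04  2.e-04 -1.e+00] F [-0.87  1.88  2.55] M [ 0.4   0.13 -0.04] open 0.0097
[-0.17  0.19  1.72  0.    1.23  1.17]
```

Call:
drive_tool(
  increments=[
    [1,-0.03,0.12,0,0,0,0],
    [1,-0.07,0.3,0,0,0,0],
    [1,-0.11,0.49,0,0,0,0],
    [1,-0.16,0.68,0,0,0,0],
    [1,-0.2,0.88,0,0,0,0],
    [1,-0.25,1.07,0,0,0,0],
    [1,-0.295,1.27,0,0,0,0],
    [1,-0.34,1.46,0,0,0,0],
    [1,-0.34,1.46,0,0,0,0],
  ],
)

```text
t: 15.82
tool_pos: [0.5646, -0.01, 0.0595]
orientation: [-3.12, -0.361, -0.001]
force: [1.2, -0.1, 6.8]
opening: 0.01
```

```bash
cat >> ov.py <<'E'
def bf(bx=(.5398,.0951,.229)):
    s=st(); R=np.array([[np.cos(bx[2]),np.sin(bx[2])],[-np.sin(bx[2]),np.cos(bx[2])]])
    p=R@(s["tool_pos"][:2]-bx[:2]); f=R@s["force"][:2]
    print("BOX tcp x %.2f y %.2f mm  nose y %.2f | Fx %.2f Fy %.2f Fz %.2f"%(p[0]*1e3,p[1]*1e3,p[1]*1e3+154,f[0],f[1],s["force"][2])); return s
E
python3 - <<'E'
from ov import *
s=bf();C=cams(); p=s["tool_pos"]; a=.229
overlay(C,"d1",(p[0]-.074*np.sin(a),p[1]+.074*np.cos(a),a),54)
E
```

```text
t 15.82 pos [ 0.5646 -0.01    0.0595] yaw_y -76.80 z [ 5.e-04  4.e-04 -1.e+00] F [ 1.17 -0.09  6.77] M [-0.1  -0.02  0.04] open 0.0100
BOX tcp x 0.27 y -107.97 mm  nose y 46.03 | Fx 1.12 Fy -0.36 Fz 6.77
```

View pics/d1_side.png

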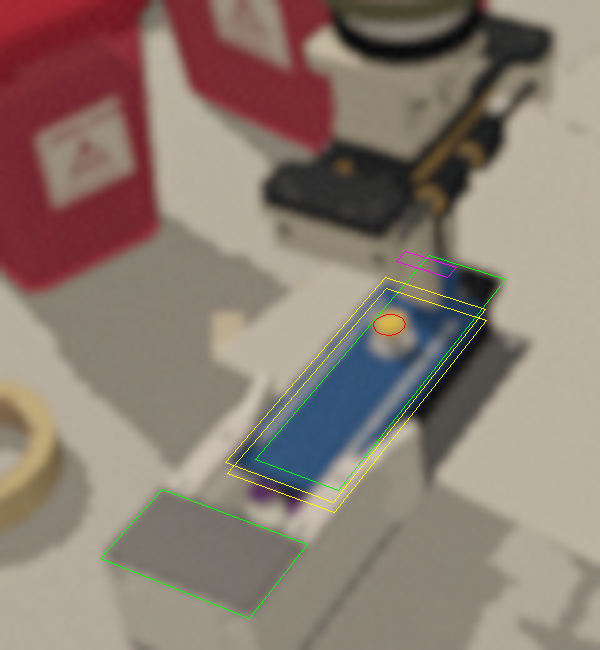

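View pics/d1_top.png

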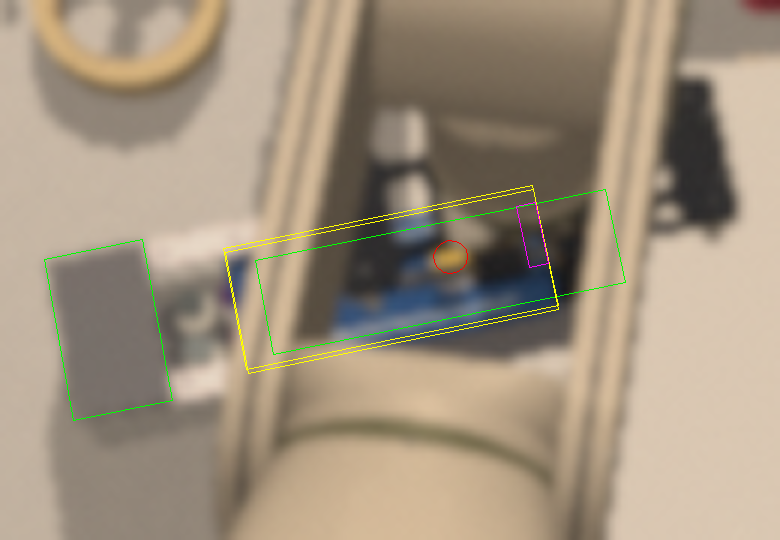

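Call:
drive_tool(
  increments=[
    [1,-0.03,0.12,0.01,0,0,0],
    [1,-0.07,0.3,0.02,0,0,0],
    [1,-0.11,0.49,0.02,0,0,0],
    [1,-0.16,0.68,0.02,0,0,0],
    [1,-0.2,0.88,0.02,0,0,0],
    [1,-0.25,1.07,0.02,0,0,0],
    [1,-0.295,1.27,0.02,0,0,0],
    [1,-0.34,1.46,0.02,0,0,0],
    [1,-0.37,1.58,0.02,0,0,0],
    [1,-0.37,1.58,0.02,0,0,0],
  ],
)

```text
t: 16.75
tool_pos: [0.5548, 0.0295, 0.0595]
orientation: [-3.12, -0.361, 0.001]
force: [-0.9, 1.9, 2.4]
opening: 0.0097
```

```bash
python3 - <<'E'
from ov import *
s=bf()
E
```

```text
t 16.75 pos [0.5548 0.0295 0.0595] yaw_y -76.80 z [-6.e-04  9.e-04 -1.e+00] F [-0.88  1.93  2.39] M [0.35 0.02 0.01] open 0.0097
BOX tcp x -0.23 y -67.27 mm  nose y 86.73 | Fx -0.42 Fy 2.08 Fz 2.39
```

Call:
drive_tool(
  increments=[
    [1,-0.009,0.039,0,0,0,0],
    [1,-0.018,0.078,0,0,0,0],
    [1,-0.027,0.117,0,0,0,0],
    [1,-0.036,0.156,0,0,0,0],
    [1,-0.045,0.195,0,0,0,0],
    [1,-0.054,0.234,0,0,0,0],
  ],
)

```text
t: 17.25
tool_pos: [0.5538, 0.0342, 0.0595]
orientation: [-3.121, -0.36, 0.0]
force: [-0.4, -1.8, 1.5]
opening: 0.0094
```

```bash
python3 - <<'E'
from ov import *
s=bf()
E
```

```text
t 17.25 pos [0.5538 0.0342 0.0595] yaw_y -76.84 z [-3.e-04  0.e+00 -1.e+00] F [-0.38 -1.8   1.45] M [-0.35 -0.16  0.01] open 0.0094
BOX tcp x -0.22 y -62.47 mm  nose y 91.53 | Fx -0.78 Fy -1.67 Fz 1.45
```

Call:
drive_tool(
  increments=[
    [1,-0.009,0.039,0,0,0,0],
    [1,-0.018,0.078,0,0,0,0],
    [1,-0.027,0.117,0,0,0,0],
  ],
)

```text
t: 17.5
tool_pos: [0.5531, 0.0373, 0.0595]
orientation: [-3.121, -0.36, 0.0]
force: [1.3, -2.7, 1.3]
opening: 0.0097
```

```bash
python3 - <<'E'
from ov import *
s=bf()
E
```

```text
t 17.50 pos [0.5531 0.0373 0.0595] yaw_y -76.83 z [-3.e-04  1.e-04 -1.e+00] F [ 1.27 -2.75  1.28] M [-0.58 -0.2  -0.04] open 0.0097
BOX tcp x -0.19 y -59.35 mm  nose y 94.65 | Fx 0.61 Fy -2.96 Fz 1.28
```

Call:
drive_tool(
  increments=[
    [1,-0.009,0.039,0,0,0,0],
    [1,-0.018,0.078,0,0,0,0],
  ],
)

```text
t: 17.67
tool_pos: [0.553, 0.0381, 0.0597]
orientation: [3.119, 0.36, 0.0]
force: [2.0, -9.2, 0.1]
opening: 0.0101
```

```bash
python3 - <<'E'
from ov import *
s=bf()
E
```

```text
t 17.67 pos [0.553  0.0381 0.0597] yaw_y -76.84 z [ 5.0e-04 -1.8e-03 -1.0e+00] F [ 1.97 -9.18  0.1 ] M [-1.51 -0.32 -0.02] open 0.0101
BOX tcp x -0.07 y -58.56 mm  nose y 95.44 | Fx -0.17 Fy -9.39 Fz 0.10
```

Call:
drive_tool(
  increments=[
    [1,0,0,0,0,0,0],
    [1,0,0,0,0,0,0],
  ],
)

```text
t: 17.83
tool_pos: [0.553, 0.0381, 0.0597]
orientation: [3.119, 0.36, 0.0]
force: [0.6, -6.2, 0.1]
opening: 0.0094
```

```bash
python3 - <<'E'
from ov import *
s=bf()
E
```

```text
t 17.83 pos [0.553  0.0381 0.0597] yaw_y -76.84 z [ 4.0e-04 -1.6e-03 -1.0e+00] F [ 0.65 -6.22  0.09] M [-1.12 -0.29  0.02] open 0.0094
BOX tcp x -0.11 y -58.50 mm  nose y 95.50 | Fx -0.78 Fy -6.20 Fz 0.09
```

Call:
drive_tool(
  increments=[
    [1,-0.009,0.039,0,0,0,0],
    [1,-0.009,0.039,0,0,0,0],
  ],
)

```text
t: 18.0
tool_pos: [0.5529, 0.0386, 0.0599]
orientation: [3.118, 0.359, 0.001]
force: [2.0, -8.6, 0.1]
opening: 0.0099
```

```bash
python3 - <<'E'
from ov import *
s=bf()
E
```

```text
t 18.00 pos [0.5529 0.0386 0.0599] yaw_y -76.85 z [ 7.0e-04 -2.4e-03 -1.0e+00] F [ 1.99 -8.58  0.1 ] M [-1.57 -0.26  0.02] open 0.0099
BOX tcp x -0.04 y -58.03 mm  nose y 95.97 | Fx -0.01 Fy -8.81 Fz 0.10
```

Call:
drive_tool(
  increments=[
    [1,-0.009,0.039,0,0,0,0],
    [1,-0.009,0.039,0,0,0,0],
  ],
)

```text
t: 18.17
tool_pos: [0.5529, 0.0391, 0.06]
orientation: [3.118, 0.359, 0.001]
force: [2.6, -10.9, 0.7]
opening: 0.0096
```

```bash
python3 - <<'E'
from ov import *
s=bf();C=cams(); p=s["tool_pos"]; a=.229
overlay(C,"e1",(p[0]-.074*np.sin(a),p[1]+.074*np.cos(a),a),54)
E
```

```text
t 18.17 pos [0.5529 0.0391 0.06  ] yaw_y -76.86 z [ 0.001  -0.0031 -1.    ] F [  2.59 -10.93   0.7 ] M [-1.91 -0.42  0.12] open 0.0096
BOX tcp x 0.00 y -57.54 mm  nose y 96.46 | Fx 0.04 Fy -11.23 Fz 0.70
```

View pics/e1_side.png

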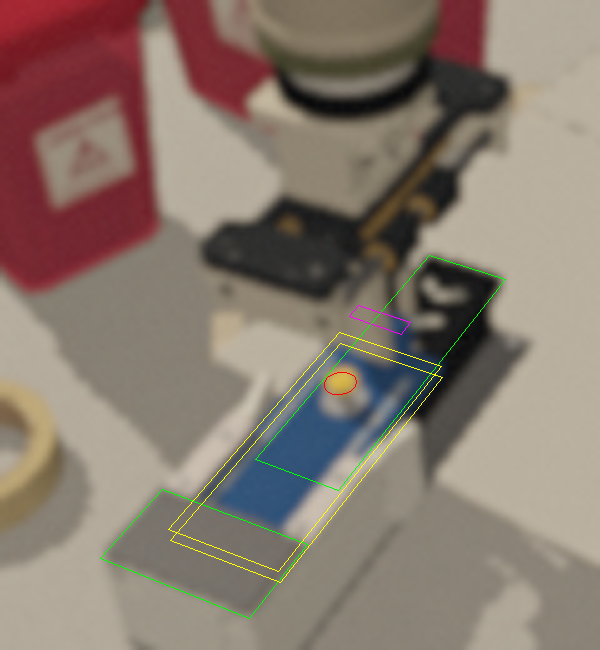

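Call:
drive_tool(
  increments=[
    [1,0.02,-0.08,0,0,0,0],
    [1,0.04,-0.17,0,0,0,0],
    [1,0.06,-0.25,0,0,0,0],
    [1,0.08,-0.34,0,0,0,0],
    [1,0.095,-0.41,0,0,0,0],
    [1,0.095,-0.41,0,0,0,0],
    [1,0.095,-0.41,0,0,0,0],
  ],
)

```text
t: 18.85
tool_pos: [0.5546, 0.0307, 0.0595]
orientation: [3.121, 0.36, -0.0]
force: [0.2, 0.4, 0.1]
opening: 0.0097
```

```bash
python3 - <<'E'
from ov import *
s=bf()
E
```

```text
t 18.85 pos [0.5546 0.0307 0.0595] yaw_y -76.84 z [-2.e-04 -1.e-04 -1.e+00] F [0.16 0.38 0.1 ] M [ 0.08 -0.02  0.03] open 0.0097
BOX tcp x -0.17 y -66.06 mm  nose y 87.94 | Fx 0.24 Fy 0.34 Fz 0.10
```

Back a further 1.6 mm.

Call:
drive_tool(
  increments=[
    [1,0.008,-0.035,0,0,0,0],
    [1,0.015,-0.063,0,0,0,0],
    [1,0.015,-0.063,0,0,0,0],
    [1,0.015,-0.063,0,0,0,0],
  ],
)

```text
t: 19.18
tool_pos: [0.555, 0.0291, 0.0596]
orientation: [3.121, 0.36, -0.0]
force: [-0.9, -0.3, -1.3]
opening: 0.0098
```

```bash
python3 - <<'E'
from ov import *
s=bf()
E
```

```text
t 19.18 pos [0.555  0.0291 0.0596] yaw_y -76.83 z [-2.e-04 -1.e-04 -1.e+00] F [-0.9  -0.28 -1.28] M [ 0.09 -0.02  0.05] open 0.0098
BOX tcp x -0.16 y -67.68 mm  nose y 86.32 | Fx -0.94 Fy -0.07 Fz -1.28
```

Call:
drive_tool(
  increments=[
    [0.9,0,0,0,0,0,0],
    [0.82,0,0,0,0,0,0],
    [0.74,0,0,0,0,0,0],
    [0.74,0,0,0,0,0,0],
    [0.74,0,0,0,0,0,0],
    [0.74,0,0,0,0,0,0],
  ],
)

```text
t: 19.68
tool_pos: [0.5552, 0.0291, 0.0598]
orientation: [3.121, 0.36, 0.0]
force: [-1.1, 0.4, -0.1]
opening: 0.0242
```

Call:
drive_tool(
  increments=[
    [0.74,0,0,0.2,0,0,0],
    [0.74,0,0,0.5,0,0,0],
    [0.74,0,0,0.9,0,0,0],
    [0.74,0,0,1.3,0,0,0],
    [0.74,0,0,1.6,0,0,0],
    [0.74,0,0,1.8,0,0,0],
    [0.85,-0.1,0.4,1.8,0,0,0],
    [1,-0.2,0.9,1.8,0,0,0],
    [1,-0.3,1.3,1.8,0,0,0],
    [1,-0.38,1.64,1.8,0,0,0],
    [1,-0.38,1.64,1.8,0,0,0],
    [1,-0.38,1.64,1.8,0,0,0],
  ],
)

```text
t: 20.68
tool_pos: [0.545, 0.0711, 0.1042]
orientation: [3.121, 0.363, -0.001]
force: [-0.6, -0.5, 0.4]
opening: 0.0005
```

```bash
python3 - <<'E'
from ov import *
s=bf();C=cams(); a=.229
overlay(C,"f1",(.555-.074*np.sin(a),.0291+.074*np.cos(a),a),54)
for n in("side","top"):
    im=cv2.imread(f"pics/f1_{n}.png"); tips(C,im,n,*((140,120,5) if n=="side" else (160,110,6)),s); cv2.imwrite(f"pics/f1_{n}.png",im)
E
```

```text
t 20.68 pos [0.545  0.0711 0.1042] yaw_y -76.73 z [-9.e-04 -1.e-04 -1.e+00] F [-0.56 -0.51  0.4 ] M [ 0.01  0.03 -0.04] open 0.0005
BOX tcp x -0.35 y -24.54 mm  nose y 129.46 | Fx -0.66 Fy -0.36 Fz 0.40
```

View pics/f1_side.png

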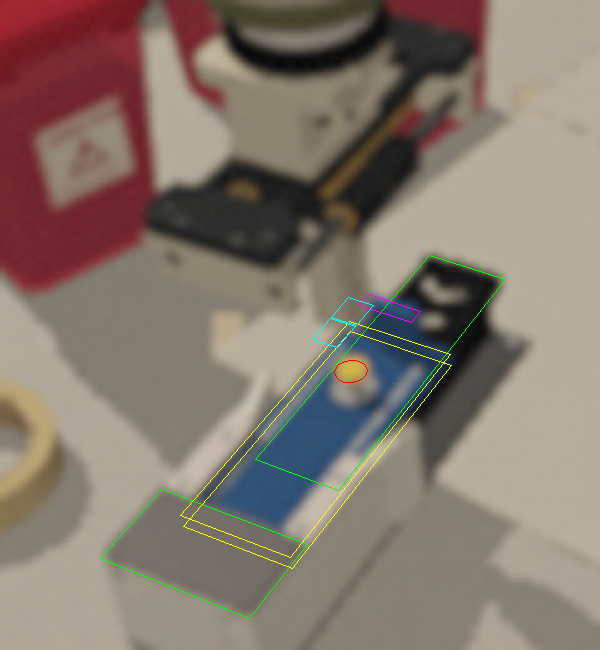

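View pics/f1_top.png

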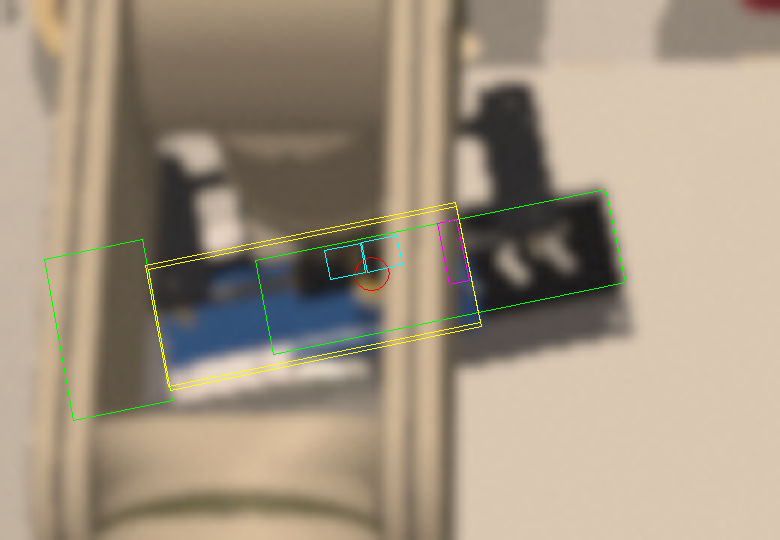

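Call:
drive_tool(
  increments=[
    [1,0.01,-0.04,-0.2,0,0,0],
    [1,0.01,-0.04,-0.5,0,0,0],
    [1,0.01,-0.04,-0.8,0,0,0],
    [1,0.01,-0.04,-1.0,0,0,0],
    [1,0.01,-0.04,-1.15,0,0,0],
    [1,0.01,-0.04,-1.22,0,0,0],
    [1,0.01,-0.04,-1.28,0,0,0],
    [1,0.01,-0.04,-1.34,0,0,0],
    [1,0.01,-0.04,-1.34,0,0,0],
  ],
)

```text
t: 21.53
tool_pos: [0.5459, 0.0692, 0.0712]
orientation: [3.121, 0.36, 0.0]
force: [0.6, -0.1, 0.0]
opening: 0.0002
```

```bash
python3 - <<'E'
from ov import *
s=bf()
E
```

```text
t 21.53 pos [0.5459 0.0692 0.0712] yaw_y -76.83 z [ 2.e-04 -0.e+00 -1.e+00] F [ 0.55 -0.08  0.03] M [-0.03  0.03 -0.03] open 0.0002
BOX tcp x 0.10 y -26.61 mm  nose y 127.39 | Fx 0.52 Fy -0.21 Fz 0.03
```

Call:
drive_tool(
  increments=[
    [1,0,0,-0.04,0,0,0],
    [1,0,0,-0.08,0,0,0],
    [1,0,0,-0.12,0,0,0],
    [1,0,0,-0.16,0,0,0],
    [1,0,0,-0.16,0,0,0],
  ],
)

```text
t: 21.95
tool_pos: [0.5461, 0.0692, 0.0672]
orientation: [-3.121, -0.36, -0.001]
force: [0.7, 0.2, 1.3]
opening: 0.0007
```

Call:
drive_tool(
  increments=[
    [1,0,0,-0.04,0,0,0],
    [1,0,0,-0.08,0,0,0],
    [1,0,0,-0.08,0,0,0],
  ],
)

```text
t: 22.2
tool_pos: [0.546, 0.0692, 0.0651]
orientation: [-3.121, -0.36, -0.001]
force: [0.6, -0.1, 1.2]
opening: 0.0006
```

Call:
drive_tool(
  increments=[
    [1,0,0,-0.04,0,0,0],
    [1,0,0,-0.08,0,0,0],
    [1,0,0,-0.08,0,0,0],
  ],
)

```text
t: 22.45
tool_pos: [0.5459, 0.0692, 0.0631]
orientation: [3.121, 0.36, 0.0]
force: [1.2, -0.7, 1.2]
opening: 0.0005
```

Call:
drive_tool(
  increments=[
    [1,0,0,-0.04,0,0,0],
    [1,0,0,-0.08,0,0,0],
    [1,0,0,-0.08,0,0,0],
  ],
)

```text
t: 22.7
tool_pos: [0.5461, 0.0692, 0.0629]
orientation: [3.121, 0.36, 0.001]
force: [-7.0, -0.5, 16.0]
opening: 0.0006
```

Call:
drive_tool(
  increments=[
    [1,0,0,-0.04,0,0,0],
    [1,0,0,-0.08,0,0,0],
    [1,0,0,-0.08,0,0,0],
  ],
)

```text
t: 22.95
tool_pos: [0.5464, 0.0692, 0.0628]
orientation: [3.121, 0.361, 0.001]
force: [-14.3, -1.8, 31.9]
opening: 0.0
```

Call:
drive_tool(
  increments=[
    [1,0,0,0.4,0,0,0],
    [1,0,0,1.2,0,0,0],
    [1,0,0,2.0,0,0,0],
    [1,0,0,2.8,0,0,0],
    [1,0,0,3.6,0,0,0],
    [1,0,0,4,0,0,0],
    [1,0,0,4,0,0,0],
  ],
)

```text
t: 23.53
tool_pos: [0.5474, 0.0693, 0.1618]
orientation: [3.121, 0.36, 0.007]
force: [-0.1, 0.6, 0.8]
opening: 0.0003
```

```bash
python3 - <<'E'
from ov import *
s=bf();C=cams(); a=.229
n="side";u0,v0,f=170,150,8
im=cv2.resize(C[n][4][v0:v0+70,u0:u0+75,::-1],None,fx=f,fy=f,interpolation=cv2.INTER_CUBIC)
pose=(.555-.074*np.sin(a),.0291+.074*np.cos(a),a)
im0=im.copy()
for h,c in((15.5,(0,0,255)),(11.5,(0,255,0)),(6,(255,255,255))):
    P=[[8.5*np.cos(t),-32+8.5*np.sin(t),58+h] for t in np.linspace(0,6.28,24)]
    cv2.polylines(im,[np.round((proj(C[n],place(pose,P))-[u0,v0]+.5)*f-.5).astype(int)],True,c,1)
cv2.imwrite("pics/g1.png",im); cv2.imwrite("pics/g1r.png",im0)
E
```

```text
t 23.53 pos [0.5474 0.0693 0.1618] yaw_y -76.83 z [ 4.3e-03  2.0e-04 -1.0e+00] F [-0.1   0.58  0.84] M [-0.04 -0.05  0.05] open 0.0003
BOX tcp x 1.54 y -26.89 mm  nose y 127.11 | Fx 0.03 Fy 0.58 Fz 0.84
```

View pics/g1.png

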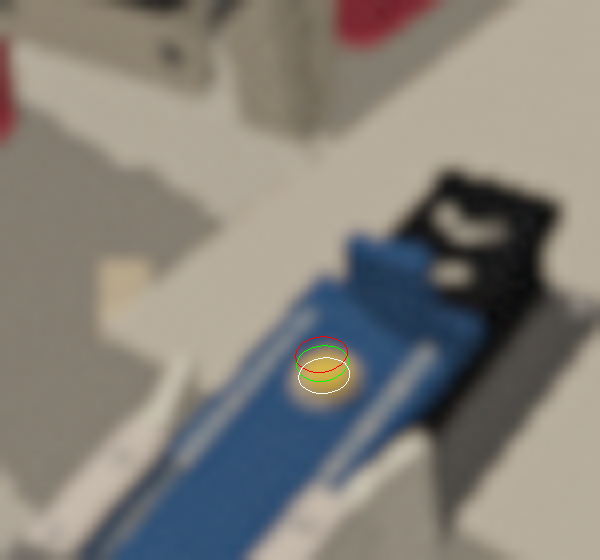

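View pics/g1r.png

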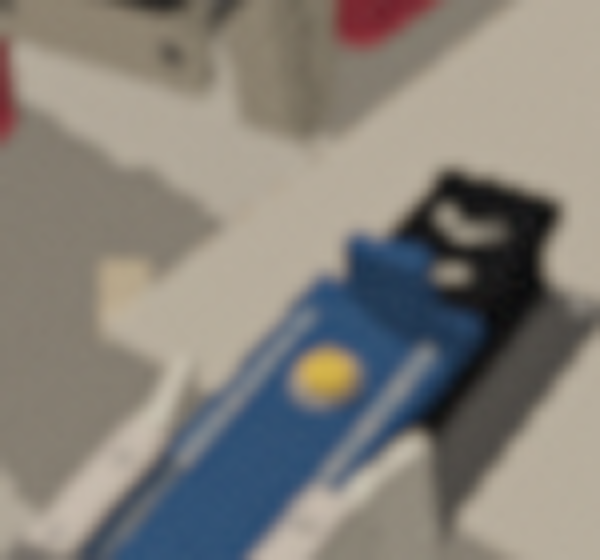

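Call:
drive_tool(
  increments=[
    [1,0,-0.6,0.2,0,0,0],
    [1,0,-1.4,0.4,0,0,0],
    [1,0,-2.4,0.6,0,0,0],
    [1,0,-3.4,0.8,0,0,0],
    [1,0,-4.4,1,0,0,0],
    [1,-0.4,-5.4,1,0,0,0],
    [1,-0.8,-6.4,1,0,0,0],
    [1,-1.2,-7.4,1,0,0,0],
    [1,-1.5,-8.4,1,0,0,0],
    [1,-1.8,-9.2,1,0,0,0],
    [1,-2,-9.8,1,0,0,0],
    [1,-2,-10,1,0,0,0],
    [1,-2,-10,1,0,0,0],
  ],
)

```text
t: 24.72
tool_pos: [0.4949, -0.1814, 0.1825]
orientation: [-3.12, -0.357, 0.003]
force: [-0.2, -0.4, 0.1]
opening: 0.0003
```

```bash
python3 - <<'E'
from ov import *
s=bf();C=cams(); a=.229
pose=(.555-.074*np.sin(a),.0291+.074*np.cos(a),a); print(pose)
overlay(C,"h1",pose,54)
x=icp(C,[e for e in LE(54) if e[1][0]!=e[2][0] or 1][0:0]+[("top",[32,-20,58],[32,-75,58]),("top",[-32,-40,50],[-32,-78,50]),("side",[32,-10,58],[32,-75,58]),("side",[-32,-50,50],[-32,-78,50])],pose,n=3); print(x)
for n in("top","side"):
    im=C[n][4].astype(int); m=(im[...,0]-im[...,2]>60)&(im[...,1]>120)
    yy,xx=np.nonzero(m); q0=proj(C[n],place(pose,[[0,-32,64]]))[0]; k=np.hypot(xx-q0[0],yy-q0[1])<8
    print(n,k.sum(),xx[k].mean(),yy[k].mean(),[ (h,proj(C[n],place(pose,[[0,-32,58+h]]))[0].round(2)) for h in(15.5,11.5,6)])
np.save("fin.npy",C["side"][4])
E
```

```text
t 24.72 pos [ 0.4949 -0.1814  0.1825] yaw_y -76.95 z [-0.0022  0.0011 -1.    ] F [-0.21 -0.37  0.05] M [ 0.03 -0.01  0.01] open 0.0003
BOX tcp x -106.46 y -259.09 mm  nose y -105.09 | Fx -0.28 Fy -0.32 Fz 0.05
(np.float64(0.5382017229947856), np.float64(0.101168147538674), 0.229)
top ([32, -20, 58], [32, -75, 58]) res med 2.50 w 0.00
top ([-32, -40, 50], [-32, -78, 50]) res med 2.50 w 0.00
side ([32, -10, 58], [32, -75, 58]) res med 2.50 w 0.00
side ([-32, -50, 50], [-32, -78, 50]) res med 2.50 w 0.00
[ 137.1998604  -585.93678864   -1.46530232]
top 27 221.88888888888889 156.5185185185185 [(15.5, array([221.51, 155.19])), (11.5, array([221.62, 155.51])), (6, array([221.78, 155.94]))]
side 27 210.40740740740742 196.07407407407408 [(15.5, array([209.69, 193.81])), (11.5, array([209.83, 194.92])), (6, array([210.03, 196.44]))]
```

View pics/h1_top.png

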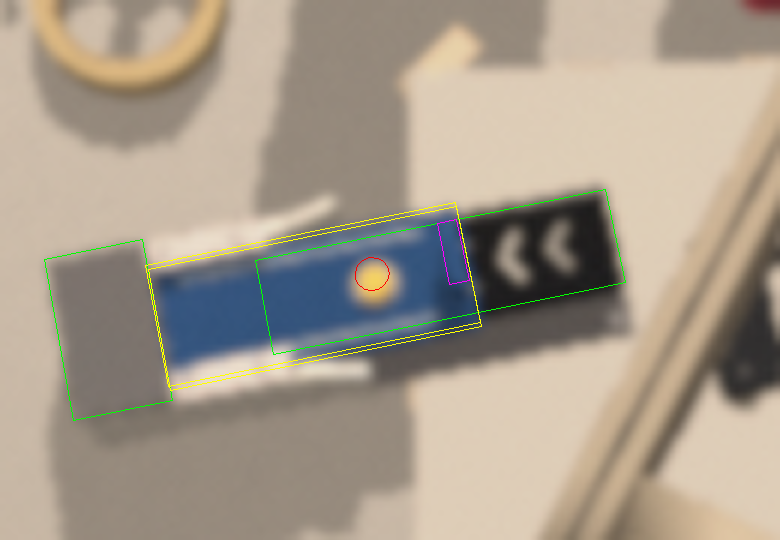

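View pics/h1_side.png

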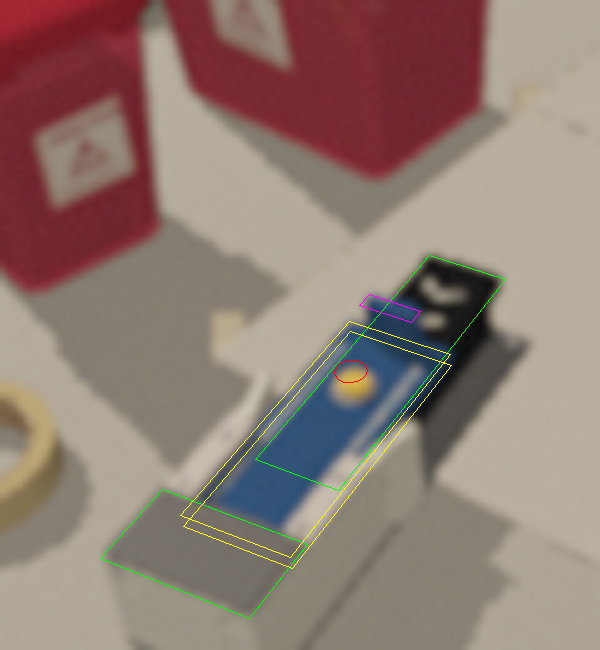

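```bash
python3 - <<'E'
import cv2,numpy as np
for f in("f1_side","h1_side"):
    im=cv2.imread(f"pics/{f}.png").astype(int); m=(im[...,2]-im[...,0]>60)&(im[...,1]>110)
    m[:, :]&=True; sub=m[345:415,320:390]; yy,xx=np.nonzero(sub); 
    print(f,m[345:415,320:390].sum(), (xx.mean()+320)/5+140,(np.median(yy)+345)/5+120,(yy.min()+345)/5+120,(yy.max()+345)/5+120)
    cv2.imwrite(f"pics/{f}_z.png",cv2.resize(im[330:430,300:410].astype(np.uint8),None,fx=4,fy=4))
E
```

```text
f1_side 650 210.0523076923077 193.8 189.0 196.6
h1_side 714 210.52240896358543 196.6 189.0 199.2
```

View pics/f1_side_z.png

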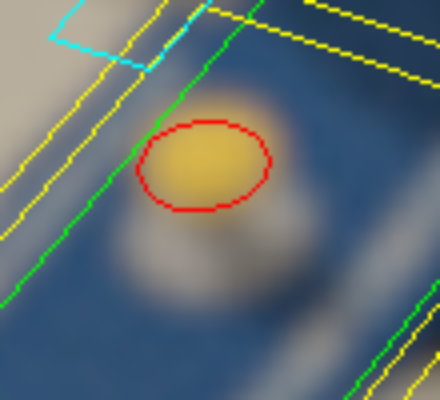

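View pics/h1_side_z.png

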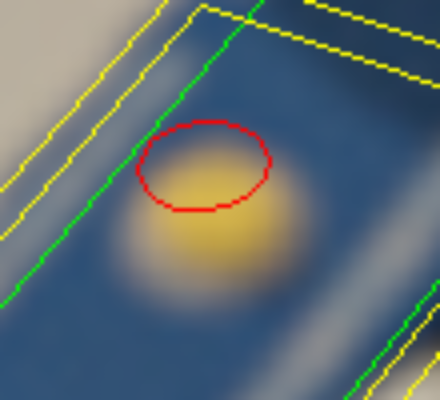

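```bash
python3 - <<'E'
from h import *
C=cams(); a=cv2.imread("pics/side0.png").astype(int); b=C["side"][4][...,::-1].astype(int)
for n,(u,v) in dict(red=(174,296),blue=(192,311),tube=(312,190)).items():
    print(n,np.abs(a[v-10:v+15,u-12:u+12]-b[v-10:v+15,u-12:u+12]).mean())
st(); robot.close_job()
E
```

```text
red 0.9966666666666667
blue 1.0144444444444445
tube 1.03
t 24.92 pos [ 0.496  -0.1797  0.1836] yaw_y -76.77 z [-7.e-04  7.e-04 -1.e+00] F [0.37 0.18 0.24] M [-0.07 -0.06 -0.02] open 0.0009
the job is handed in; nothing more can be done
```

The box is closed and the lock pin is down in the keeper. I handed the job in at about 25 s with the arm clear of everything.

- **Lid set-down:** I gripped the lid across its width, set it flat on the deck with its nose towards the bay, and let go. I then took hold of it again by the tab.
- **Buffer contact:** I slid the lid until the force rose from about 3 N to 11 N, at roughly 5 N/mm. First touch was with the nose at about box y = 95 mm, the low end of the stated range. I backed off about 9 mm from there.
- **Pin:** I pressed it until it stopped hard, reaching about 32 N. In the side picture the yellow head had moved down 2.6–2.8 px. Full travel would be 2.63 px and the 4 mm stop only about 1.1 px, so it is fully down.
- **Loose vials and tube:** the pictures show no change from the start.

**What disagreed:**
- **Tool height:** the reported height was about 30 mm lower than the gripper actually stood. My first grasp therefore closed on air above the lid. I spotted this in the pictures, corrected for it and gripped again.
- **Pin stop:** it came about 4 mm higher in reported height than I had predicted, so I judged the pin's travel from the pictures. I did not do a pull test on the locked lid.

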